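# Load the full vial rack onto the sampler tray and lock it in

## Robot

A 6-joint arm with a two-finger parallel gripper is mounted at the origin on a cart in front of the work surface, level with it; the furniture and walls round the work are solid. World frame = base frame: x ahead of the robot, y to its left, z up, the work surface at z = 0. Lengths are in m, angles in rad, forces in N, time in s.
With the tool pointing down it reaches from about 0.3 to 0.875 m from the base axis. Payload 6.4 kg.
Tool frame: the origin (TCP) lies between the finger pads; the fingertips stand 19 mm ahead of it and the grasp point (between the pads) is the TCP (arm.finger_overhang is the distance from the TCP to the fingertips, in m); x points along the fingers, y is the direction in which the jaws open and shut, and the axes are right-handed (so a half turn about x gives the same grasp; the last joint's range is limited). The gripper opens to 85 mm and grips with 20 to 120 N. Pads are 22 mm wide; open, the fingers measure 114 mm over their backs; the gripper's body (76 mm by 85 mm) begins 54 mm behind the grasp point. The pads swing forward as they close: fully open they stand 13 mm farther back than shut.
Start: joints at [-1.407, 0.181, 1.607, -0, 1.354, -0.206], TCP at [0.208, -0.536, 0.25] pointing down, gripper open.
Joint ranges: [-2.99, 2.99], [-0.89, 2.07], [0.3, 2.58], [-1.14, 4.28], [0, 2.63], [-3.12, 3.12]. Speed limits (rad/s): [2.57, 2.57, 3.01, 3.14, 3.14, 3.14].

## Interface

Orientations are given as [roll, pitch, yaw] about the fixed x, y, z axes, in that order (R = Rz(yaw) Ry(pitch) Rx(roll)).
In Python, from plant import read_state, viewer, order, arm gives the robot as it stands.
- The arm moves only by the tool servo_tool, never from a script. Its argument "series" is a list of rows, each a list of 2 entries, a list of its own where there are three numbers: the shift along the tool's x, y, z in cm, then the turn about the tool's x in degrees. In form: [[[dx, dy, dz], turn], ...]. A call has 1 to 8 rows; each row shifts and turns the commanded pose from where the row before left it, along the tool's axes as they then stand; what a row does not reach is not made up. A row lasts 1/12 s, in which the tool goes at most 41.7 mm and 7.16 degrees, less where a joint would pass 70% of its speed; a pose out of reach is approached as far as the arm can. A call is refused whole if a number of a shift passes 4.17 or a number of a turn 7.16, either way. A call with a gripper value outside its range is refused whole. "jaw" is the closure, from 0 (fully open) to 1 (shut), set as the call begins (left out, the last holds). The fingers move at their own pace and stop on an object; "squeeze" is the grip in N (left out, the last holds). Time passes only in rows, so rows that do not move let the fingers close. It gives the time, the measured TCP pose, the force and the opening at its end, in the units of the state.
- read_state(): the state, without advancing time (a new reading comes with each control period).
- viewer.get_image(name): name is "side" or "top" or "wrist"; returns a dict with "image" (384x512x3 uint8, red, green, blue), "K" (3x3 intrinsics, pixels), "dist_coeffs" ([k1, k2, p1, p2, k3] as OpenCV has them; the pictures are not rectified), "rvec" (rotation vector, rad) and "tvec" (3), from world to camera coordinates, as OpenCV has them. Camera axes: x right, y down, z forward; pixel columns grow to the right and rows downward; lengths in m; the calibration is good to about 2 mm. A picture is of the moment at which its call begins. There is no depth.
- order.close_job(): hands the job in, once; it reports no verdict.
The state is a dict: "t": time; "joints": joint angles; "qd": joint speeds; "tau": joint torques, N m; "tool_pos": TCP position; "eef_rot": TCP orientation; "force": force on the tool from outside, world axes, zero at the start; "torque": the same for the moment, N m; "finger_gap": opening from 0.0 (shut) to 1.0 (fully open).
Only numpy, scipy, OpenCV 4.12 (cv2) and the standard library are available. Lean on these libraries where they do the work, as an engineer would, in place of code of your own. Each camera call takes 0.05 s, during which the arm holds its last target.

## Task

One lane of the sampler tray is still free: swing that lane's retaining arm up and over out of the way, slide the rack of three vials that stands on the bench onto the lane's rail from the open front end until it is fully home against the back wall, then swing the arm back down level across the lane so the rack cannot slide out. Keep the vials upright in their rack, and leave the empty rack and the rack already on the tray where they are.

Things in the scene. Friction and masses are not known exactly. Their poses are not given: they have to be found in the camera images.
- tray: grey painted metal sampler tray fixed to the bench, 250 (x) x 196 (y) mm, plate 4 mm thick. Origin: centre of its underside; x points from the open front to the back wall (its face at x = 113, 66 mm high), y to its left. Lanes along x at y = +36 (left, holds a rack) and y = -36 mm (right, free). From x = -125 to 0 the plate is bare: a rack can be set down there. Flanges 15 mm high at y = +-97
- lane_home (a point): where the origin of a rack lies when fully home in the free right lane: tray x = 63, y = -36 mm, on top of the plate, 4 mm above the bench. Axes as the tray's
- lane_mouth (a point): rounded nose of the free lane's steel T-rail, on top of the plate: tray x = 20, y = -36 mm. The rail runs from here to the back wall: web 8 mm wide, flange 18 mm wide, flange underside 6 and top 10 mm above the plate. The rack can only enter here
- keeper (a joint): angle of the free lane's retaining arm about a hinge along the tray's x: 0 = level across the lane (stop; blocks it 28 to 40 mm above the bench), pi/2 = up, 2.5 = tipped outward (stop); clears a rack from 1.1 on. Stiff: stays where it is left, needs about 1.3 N at the pin. Steel arm 48 mm long, 6 mm thick (tray x = 3..9), 12 mm high; a rack that is home ends 4 mm behind it
- keeper_pin (a point): point on the black round grip pin at the end of that arm, 18 mm in front of the arm's face, 44 mm from the hinge axis, 34 mm above the bench when level. The pin has 10 mm diameter, is 34 mm long, points along the tray's x to the front (this point is 1 mm ahead of its middle). It can be pinched from above across the tray's y and rolls in the fingers as the arm turns
- keeper_hinge (a point): point on that arm's hinge axis, level with keeper_pin along the tray's x: tray y = -84 mm, 34 mm above the bench. The pin circles it in the tray's y-z plane, from +y over +z to -y as the joint grows. The hinge post behind it (tray x = 9..22, y = -92..-76 mm) is 40 mm high
- rack: the rack to load, on the bench: white plastic, 100 (x) x 36 (y) x 50 mm high, three vials in a row along x, tops 77 mm up. Origin: centre of its underside; both ends alike. T-groove along the underside: gap 12 mm wide in lips 4 mm thick, cavity 22 mm wide up to 13 mm, so 2 mm of play each way on the rail; the lips slide on the plate. Grasp across its 36 mm, best about 40 mm up
- vial_0: capped glass vial standing loosely in that rack's cell at rack x = -32 mm: 27 mm diameter, 61 mm high; origin at the centre of its underside, 16 mm above the rack's underside, z along its axis
- vial_1: the same in that rack's middle cell
- vial_2: the same in that rack's cell at rack x = +32 mm
- rack_empty: an identical rack without vials on the bench: to be left alone
- rack_loaded: an identical rack with three vials, home in the tray's left lane behind that lane's own level retaining arm (mirror image of the right one): to be left alone
There are look-alikes about, which are no part of the job. Leave any black or green look-alike of the vial_1 alone.

How it is judged:
By the outcome, as a careful person would: the job done as asked, in the order asked, and still so for the second after the job is handed in, with the robot touching nothing.
It also fails if it takes over 72 s, if anything falls off the work surface, if the arm or the gripper's body presses on something with over 40 N, if the wrist force passes 120 N, or if a joint passes its speed limit or range.

## Working session

There is one attempt and no reset: what is moved stays moved. The work goes in short steps, Python scripts to look and compute and a tool call to move; the robot and the scene stay as the last step left them, time stands still between calls to the robot, and variables do not carry over. Pictures are saved under pics/ and viewed, and the job is handed in when it is done.

Besides the shell and the picture viewer there is one more tool, called after "Emit:" as name(argument=value, ...), one argument or row to a line, values as JSON. servo_tool: Moves the arm, as the interface text tells. Its arguments: {"type":"object","properties":{"series":{"type":"array"},"jaw":{"type":"number"},"squeeze":{"type":"number"}},"required":["series"]}

```bash
ls; mkdir -p pics; python3 - <<'E'
from plant import read_state, viewer, order, arm
import cv2,pickle
print(read_state())
d={}
for n in ["side","top","wrist"]:
    g=viewer.get_image(n); d[n]=g
    cv2.imwrite(f"pics/{n}0.png",g["image"][:,:,::-1])
    print(n,g["K"],g["dist_coeffs"],g["rvec"],g["tvec"])
pickle.dump(d,open("im0.pkl","wb"))
E
```

```text
pics
{'t': 0.0, 'joints': array([-1.40730178e+00,  1.81546632e-01,  1.60801481e+00, -2.00075720e-05,
        1.35380186e+00, -2.06326131e-01]), 'qd': array([-9.76726714e-04,  3.00786230e-05, -1.56506447e-03, -2.04301985e-03,
        1.34531418e-03, -2.23751834e-04]), 'tau': array([ 1.96134365e-04, -4.44872582e+01, -3.51343524e+01, -1.72052792e-04,
        9.24592634e-03,  2.98722242e-06]), 'tool_pos': array([ 0.20774211, -0.53559722,  0.2493777 ]), 'eef_rot': array([-1.76609264,  1.56902557,  1.74532502]), 'force': array([ 0.51171459, -0.89338227, -0.7835813 ]), 'torque': array([ 0.02424049, -0.01678674, -0.01811191]), 'finger_gap': 1.0010136912459275}
side [[358.66049019   0.         254.04937475]
 [  0.         358.66049019 195.62937397]
 [  0.           0.           1.        ]] [-0.09027846  0.          0.          0.          0.        ] [ 0.73019554 -2.31913404  1.48512428] [0.48674465 0.15039545 0.74116374]
top [[475.63871168   0.         259.66815582]
 [  0.         475.63871168 194.2453658 ]
 [  0.           0.           1.        ]] [-0.1474088  0.         0.         0.         0.       ] [ 2.1382279  -2.11003044  0.22759701] [0.07644413 0.52799704 1.38404647]
wrist [[308.15342708   0.         252.46944714]
 [  0.         308.15342708 191.49412761]
 [  0.           0.           1.        ]] [-0.05588508  0.          0.          0.          0.        ] [-2.35403757  1.61441405  0.27356469] [-0.57568597 -0.04200504  0.38135028]
```

View pics/top0.png

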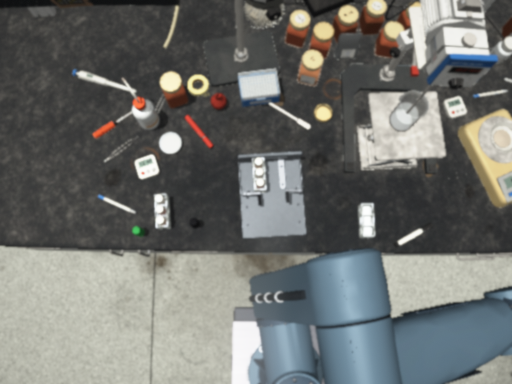

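View pics/side0.png

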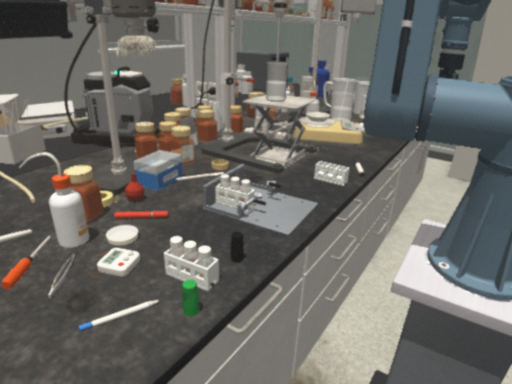

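View pics/wrist0.png

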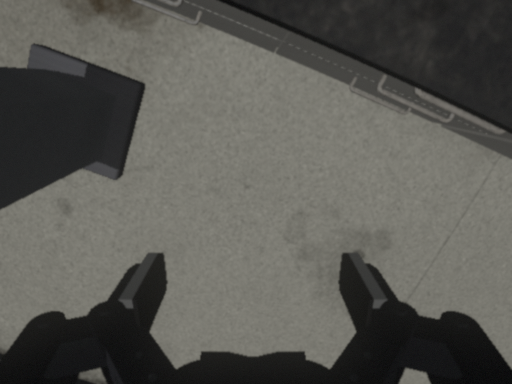

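The tray shows at about (272,195) in the top picture. The rack to load is at (162,211), with caps visible, and the empty rack is at (367,220). I'll enlarge these areas.

```bash
cat > h.py <<'E'
import numpy as np,cv2
def pix2world(g,uv,z):
    p=cv2.undistortPoints(np.array([[uv]],float),g["K"],g["dist_coeffs"])[0,0]
    R=cv2.Rodrigues(g["rvec"])[0];t=np.array(g["tvec"]).reshape(3)
    d=R.T@np.array([p[0],p[1],1.]);c=-R.T@t
    return c+d*(z-c[2])/d[2]
def proj(g,P):
    return cv2.projectPoints(np.array(P,float).reshape(-1,1,3),g["rvec"],g["tvec"],g["K"],g["dist_coeffs"])[0].reshape(-1,2)
def crop(g,x0,y0,w,h,s,name):
    im=g["image"][y0:y0+h,x0:x0+w,::-1]
    cv2.imwrite(name,cv2.resize(im,None,fx=s,fy=s,interpolation=cv2.INTER_CUBIC))
E
python3 - <<'E'
import pickle;from h import *
d=pickle.load(open("im0.pkl","rb"))
crop(d["top"],225,140,95,105,5,"pics/c1.png")
crop(d["top"],130,180,80,60,8,"pics/c2.png")
crop(d["side"],195,160,130,80,6,"pics/c3.png")
crop(d["side"],150,225,100,75,7,"pics/c4.png")
E
```

```text
(no output)
```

View pics/c1.png

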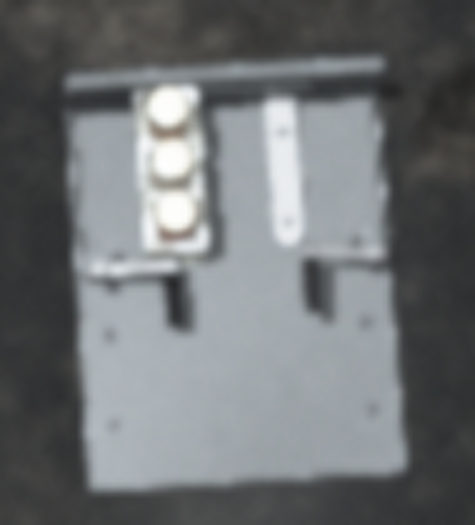

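View pics/c2.png

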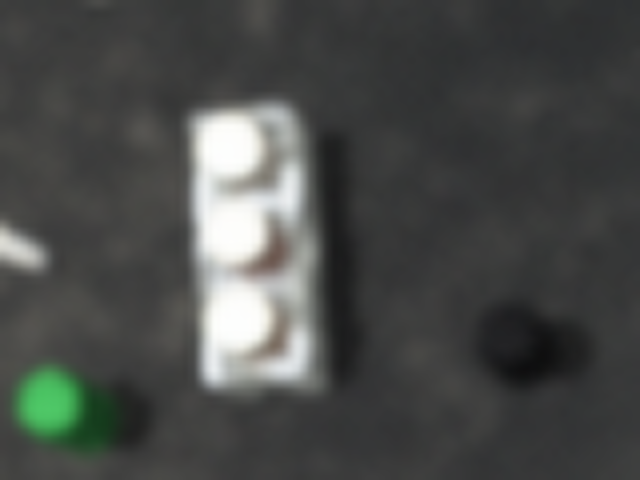

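View pics/c3.png

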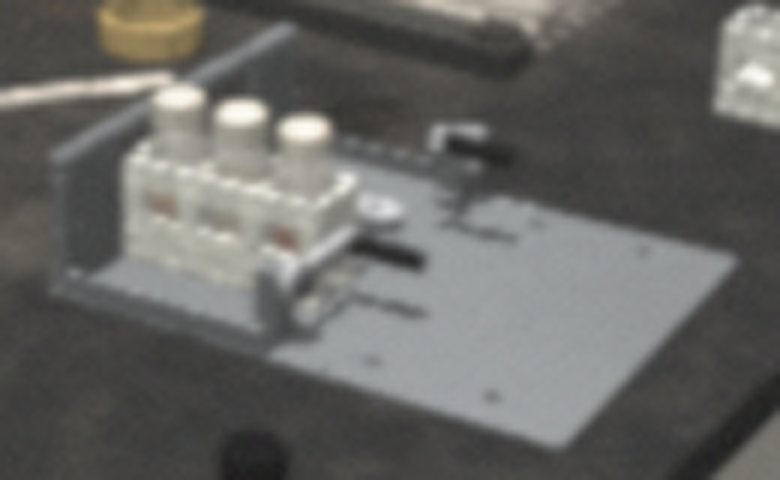

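View pics/c4.png

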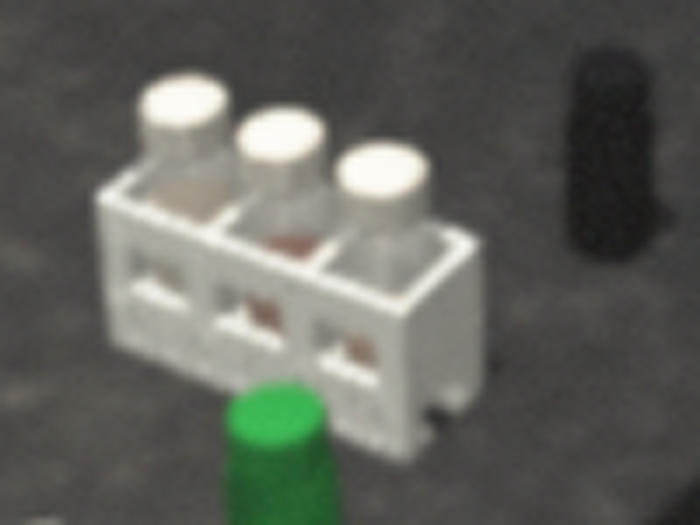

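```bash
cat > fit.py <<'E'
import pickle;from h import *
from scipy.optimize import least_squares
def fit(obs,imgs,x0):  # obs: list (cam, [X,Y,Z]mm local, (u,v))
    def P(p,X):
        c,s=np.cos(p[2]),np.sin(p[2]);X=np.array(X)/1000
        return [p[0]+c*X[0]-s*X[1],p[1]+s*X[0]+c*X[1],X[2]]
    def r(p): return np.concatenate([proj(imgs[c],[P(p,X)])[0]-uv for c,X,uv in obs])
    s=least_squares(r,x0,loss="soft_l1",x_scale=[.01,.01,.05])
    return s.x,r(s.x).reshape(-1,2)
E
python3 - <<'E'
from fit import *
d=pickle.load(open("im0.pkl","rb"))
def o(x0,y0,s): return lambda u,v:(x0+(u+.5)/s-.5,y0+(v+.5)/s-.5)
c1=o(225,140,5);c2=o(130,180,8);c3=o(195,160,6);c4=o(150,225,7)
tr=[("top",[-125,98,4],c1(88,491)),("top",[-125,-98,4],c1(408,473)),
("top",[116,98,66],c1(66,78)),("top",[116,-98,66],c1(384,63)),("top",[20,-36,14],c1(289,246)),
("side",[-125,98,4],c3(560,447)),("side",[-125,-98,4],c3(738,258)),("side",[113,98,66],c3(58,158)),("side",[118,-98,66],c3(293,28))]
rk=[("top",[50,18,50],c2(190,113)),("top",[50,-18,50],c2(292,103)),("top",[-50,-18,50],c2(324,388)),("top",[-50,18,50],c2(205,388)),
("side",[50,18,50],c4(98,196)),("side",[-50,18,50],c4(405,312)),("side",[-50,-18,50],c4(482,240)),
("side",[50,18,0],c4(115,345)),("side",[-50,18,0],c4(405,464)),("side",[-50,-18,0],c4(484,392))]
for nm,ob,z in(("tray",tr,4),("rack",rk,50)):
    g=pix2world(d["top"],ob[0][2],z/1000)
    for cams in (("top",),("side",),("top","side")):
        oo=[q for q in ob if q[0] in cams]
        x,r=fit(oo,d,[g[0],g[1],0]);print(nm,cams,x.round(4));print(r.round(1).tolist())
E
```

```text
tray ('top',) [0.5322 0.046  0.0725]
[[0.0, -0.3], [-0.4, -0.5], [-0.2, 1.1], [0.3, 0.6], [0.3, -0.6]]
tray ('side',) [0.5332 0.0461 0.0678]
[[-0.4, -0.3], [0.1, -0.0], [0.5, 0.8], [-0.1, 0.0]]
tray ('top', 'side') [0.5327 0.0462 0.0702]
[[-0.1, -0.6], [-0.6, -0.6], [-0.2, 0.8], [0.4, 0.5], [0.2, -0.7], [-0.1, -0.3], [0.2, -0.0], [0.6, 0.9], [-0.1, 0.1]]
rack ('top',) [0.4733 0.3802 0.1172]
[[0.7, 1.1], [-0.3, 1.2], [-2.1, -1.9], [0.9, -0.7]]
rack ('side',) [0.4747 0.3816 0.0984]
[[0.1, -0.1], [-0.4, -0.1], [-0.1, 0.0], [-0.1, -0.1], [0.6, 0.3], [0.1, -0.1]]
rack ('top', 'side') [0.4746 0.3815 0.1006]
[[0.5, 0.6], [-0.5, 0.8], [-2.7, -2.2], [0.2, -1.2], [0.1, -0.1], [-0.2, -0.1], [-0.0, -0.0], [-0.1, -0.1], [0.7, 0.2], [0.2, -0.2]]
```

```bash
cat > nav.py <<'E'
from plant import read_state, viewer, order, arm
from h import *
from scipy.spatial.transform import Rotation as Ro
TR=[0.5327,0.0462,0.070]; RK=[0.4747,0.3815,0.100]
def loc(p,X):
    c,s=np.cos(p[2]),np.sin(p[2]);X=np.array(X)/1000
    return np.array([p[0]+c*X[0]-s*X[1],p[1]+s*X[0]+c*X[1],X[2]])
def st():
    s=read_state();R=Ro.from_euler("xyz",s["eef_rot"]).as_matrix()
    return s,R
def go(target,yawdir=None):
    "yawdir: world yaw of wanted jaw (tool y) direction"
    s,R=st();d=R.T@(np.array(target)-s["tool_pos"])*100
    msg=f"t={s['t']:.2f} pos={s['tool_pos'].round(4)} toolx={R[:,0].round(3)} tooly={R[:,1].round(3)} toolz={R[:,2].round(3)} F={s['force'].round(1)} gap={s['finger_gap']:.3f}"
    print(msg);print("shift cm tool:",d.round(2))
    if yawdir is not None:
        cur=np.arctan2(R[1,1],R[0,1]); e=yawdir-cur; e=(e+np.pi/2)%np.pi-np.pi/2
        print("turn deg about tool x (down):",round(-np.degrees(e),2))
def pin(a,dz=0,dx=0): # tray-frame pin
    return loc(TR,[-15+dx,-84+44*np.cos(a),34+44*np.sin(a)+dz])
E
python3 -c "
from nav import *
print(pin(0),TR[2]);go(pin(0,dz=116),TR[2]+np.pi/2)"
```

```text
[0.52053445 0.00524882 0.034     ] 0.07
t=0.15 pos=[ 0.2078 -0.5357  0.2496] toolx=[-0.     0.001 -1.   ] tooly=[ 0.361 -0.932 -0.001] toolz=[-0.932 -0.361 -0.   ] F=[ 0.1 -0.3 -0.1] gap=0.995
shift cm tool: [ 10.03 -39.12 -48.71]
turn deg about tool x (down): 17.18
```

Emit:
servo_tool(
  series=[
    [[0,-2.4,-3.0],0],
    [[0,-2.4,-3.0],0],
    [[0,-2.4,-3.0],0],
    [[0,-2.4,-3.0],0],
    [[0,-2.4,-3.0],0],
    [[0,-2.4,-3.0],0],
    [[0,-2.4,-3.0],0],
    [[0,-2.4,-3.0],0],
  ],
  jaw=0.5,
)

```text
t: 0.82
tool_pos: [0.3626, -0.2686, 0.2502]
eef_rot: [3.085, 1.571, 0.313]
force: [0.4, -0.4, 0.9]
finger_gap: 0.495
```

Emit:
servo_tool(
  series=[
    [[0,-2.4,-3.0],0],
    [[0,-2.4,-3.0],0],
    [[0,-2.4,-3.0],0],
    [[0,-2.4,-3.0],0],
    [[0,-2.4,-3.0],0],
    [[0,-2.4,-3.0],0],
    [[0,-2.4,-3.0],0],
    [[0,0,0],0],
  ],
)

```text
t: 1.48
tool_pos: [0.4991, -0.0323, 0.2502]
eef_rot: [-2.39, 1.568, 1.127]
force: [-0.7, 0.6, -0.0]
finger_gap: 0.5
```

```bash
python3 -c "
from nav import *
go(pin(0,dz=116),TR[2]+np.pi/2)"
```

```text
t=1.48 pos=[ 0.4991 -0.0323  0.2502] toolx=[ 0.001  0.002 -1.   ] tooly=[ 0.367 -0.93  -0.002] toolz=[-0.93  -0.367 -0.002] F=[-0.7  0.6 -0. ] gap=0.500
shift cm tool: [10.03 -2.7  -3.35]
turn deg about tool x (down): 17.5
```

Emit:
servo_tool(
  series=[
    [[0,-2.7,-2.9],0],
    [[0,0,-0.5],6],
    [[1.5,0,0],6],
    [[2.5,0,0],5.5],
    [[0,0,0],0],
    [[0,0,0],0],
  ],
)

```text
t: 1.98
tool_pos: [0.518, -0.0002, 0.209]
eef_rot: [-0.287, 1.567, 2.921]
force: [-0.3, 0.3, 0.4]
finger_gap: 0.503
```

```bash
python3 -c "
from nav import *
go(pin(0,dz=20),TR[2]+np.pi/2)
import pickle
g=viewer.get_image('wrist');pickle.dump(g,open('w1.pkl','wb'));cv2.imwrite('pics/w1.png',cv2.resize(g['image'][:,:,::-1],(768,576)))
for a,X in dict(pinfront=[-31,-40,34],pinback=[3,-40,34],nose=[20,-36,14],fr=[-125,-98,4],fl=[-125,98,4],hinge=[3,-84,34],Lpin=[-31,40,34]).items(): print(a,(proj(g,[loc(TR,X)])[0]*1.5).round())
"
```

```text
t=1.98 pos=[ 5.18e-01 -2.00e-04  2.09e-01] toolx=[-0.004  0.001 -1.   ] tooly=[ 0.067 -0.998 -0.001] toolz=[-0.998 -0.067  0.004] F=[-0.3  0.3  0.4] gap=0.503
shift cm tool: [15.5  -0.51 -0.35]
turn deg about tool x (down): -0.17
pinfront [369. 278.]
pinback [368. 229.]
nose [363. 198.]
fr [443. 377.]
fl [202. 377.]
hinge [435. 229.]
Lpin [252. 279.]
```

View pics/w1.png

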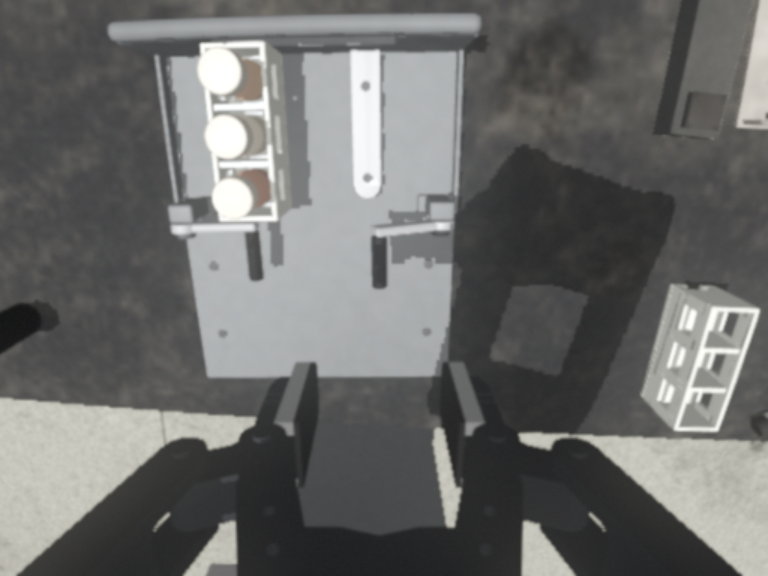

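```bash
python3 - <<'E'
import pickle;from h import *
g=pickle.load(open("w1.pkl","rb"))
crop(g,65,5,270,130,2.9,"pics/w1a.png")
crop(g,100,120,220,140,3.5,"pics/w1b.png")
E
```

```text
(no output)
```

View pics/w1a.png

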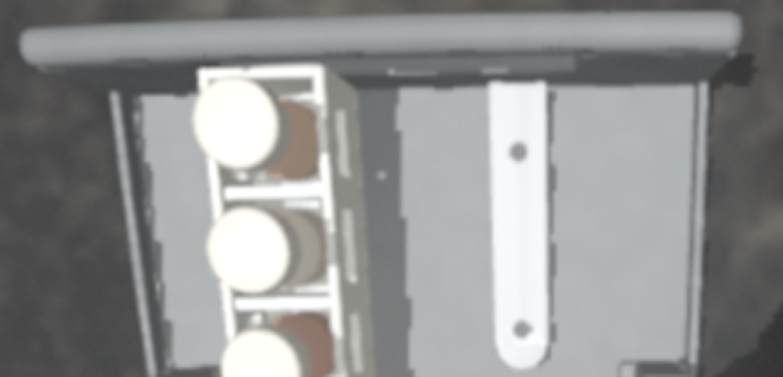

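View pics/w1b.png

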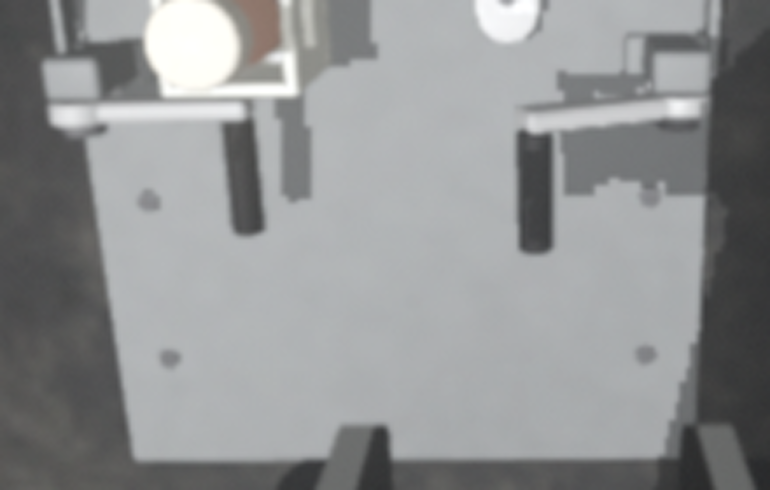

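```bash
python3 - <<'E'
from fit import *
from nav import loc
d=pickle.load(open("im0.pkl","rb"));d["wrist"]=pickle.load(open("w1.pkl","rb"))
def o(x0,y0,s): return lambda u,v:(x0+(u+.5)/s-.5,y0+(v+.5)/s-.5)
c1=o(225,140,5);c3=o(195,160,6);wa=o(65,5,2.9);wb=o(100,120,3.5)
tr=[("top",[-125,98,4],c1(88,491)),("top",[-125,-98,4],c1(408,473)),
("top",[116,98,66],c1(66,78)),("top",[116,-98,66],c1(384,63)),("top",[20,-36,14],c1(289,246)),
("side",[-125,98,4],c3(560,447)),("side",[-125,-98,4],c3(738,258)),("side",[113,98,66],c3(58,158)),("side",[118,-98,66],c3(293,28))]
wr=[("wrist",[-125,98,4],wb(134,460)),("wrist",[-125,-98,4],wb(665,459)),("wrist",[20,-36,14],wa(521,369)),("wrist",[113,-36,14],wa(517,84)),
("wrist",[-31,40,34],wb(248,230)),("wrist",[3,40,34],wb(238,122))]
x,r=fit(wr,d,[.53,.046,.07]);print(x.round(4),r.round(1).tolist()); xw=x
x2,r=fit(wr+tr,d,[.53,.046,.07]);print(x2.round(4),r.round(1).tolist())
from scipy.optimize import least_squares
def P(T,a): return [loc(T,[X,-84+44*np.cos(a),34+44*np.sin(a)]) for X in (-31,3)]
ob=np.array([wb(536,247),wb(533,134)])
s=least_squares(lambda p:(proj(d["wrist"],P(xw,p[0]))-ob).ravel(),[.2]);print("angle wrist",s.x,s.fun.round(1))
ob=np.array([c3(509,157),c3(450,142)])
for T in (x2,):
  s=least_squares(lambda p:(proj(d["side"],P(T,p[0]))-ob).ravel(),[.2]);print("angle side",s.x,s.fun.round(1))
E
```

```text
[0.5328 0.0437 0.0713] [[-0.9, 0.2], [7.6, 0.2], [0.0, 0.4], [0.1, -0.1], [-0.1, 0.6], [-0.4, -1.2]]
[0.5328 0.0441 0.0699] [[-1.3, 0.0], [7.2, 0.2], [-0.3, 0.4], [-0.1, -0.2], [-0.5, 0.4], [-0.7, -1.4], [0.6, -0.6], [0.1, -0.6], [0.5, 0.8], [1.1, 0.5], [0.9, -0.8], [0.2, -0.7], [0.5, -0.3], [1.1, 0.6], [0.3, -0.1]]
angle wrist [0.42645075] [-0.5  1.2  0.2 -1.1]
angle side [0.39528541] [ 0.6  0.1 -0.7 -0.1]
```

```bash
sed -i 's/^TR=.*/TR=[0.5328,0.0447,0.070]; RK=[0.4747,0.3815,0.100]/' nav.py; python3 -c "
from nav import *
print(pin(.41));go(pin(.41),TR[2]+np.pi/2)"
```

```text
[5.20889508e-01 1.11064211e-04 5.15388104e-02]
t=2.03 pos=[ 5.190e-01 -5.000e-04  2.104e-01] toolx=[-0.001  0.    -1.   ] tooly=[ 0.067 -0.998 -0.   ] toolz=[-0.998 -0.067  0.001] F=[-0.4  0.1  0.3] gap=0.506
shift cm tool: [15.89 -0.05 -0.21]
turn deg about tool x (down): -0.16
```

Emit:
servo_tool(
  series=[
    [[3.5,0,-0.2],0],
    [[3.5,0,0],0],
    [[3.5,0,0],0],
    [[3,0,0],0],
    [[1.6,0,0],0],
    [[0.8,0,0],0],
    [[0,0,0],0],
  ],
)

```text
t: 2.62
tool_pos: [0.5209, -0.0005, 0.0507]
eef_rot: [-0.305, 1.569, 2.902]
force: [-0.5, 0.3, 1.2]
finger_gap: 0.503
```

```bash
python3 -c "
from nav import *
go(pin(.41),TR[2]+np.pi/2)
g=viewer.get_image('wrist');cv2.imwrite('pics/w2.png',g['image'][:,:,::-1])
g=viewer.get_image('side');crop(g,180,100,160,120,5,'pics/s2.png')
"
```

```text
t=2.62 pos=[ 5.209e-01 -5.000e-04  5.070e-02] toolx=[-0.002  0.    -1.   ] tooly=[ 0.065 -0.998 -0.   ] toolz=[-0.998 -0.065  0.002] F=[-0.5  0.3  1.2] gap=0.503
shift cm tool: [-0.08 -0.06  0.  ]
turn deg about tool x (down): -0.26
```

View pics/w2.png

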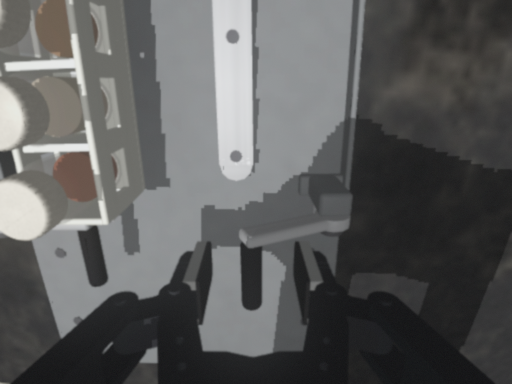

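View pics/s2.png

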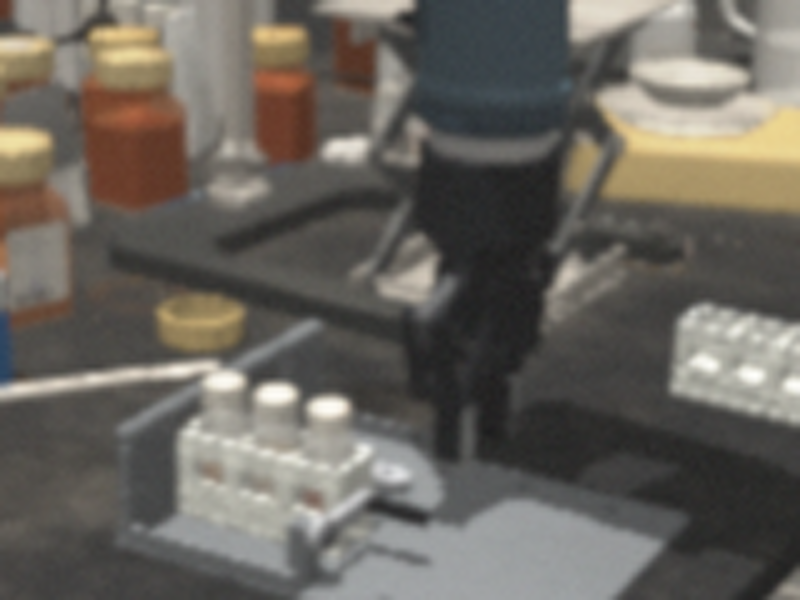

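The pin, at (252,275) in the wrist picture, lies centred between the pads, so I'll close on it.

Emit:
servo_tool(
  series=[
    [[0,0,0],0],
    [[0,0,0],0],
    [[0,0,0],0],
    [[0,0,0],0],
    [[0,0,0],0],
    [[0,0,0],0],
  ],
  jaw=1.0,
  squeeze=25,
)

```text
t: 3.22
tool_pos: [0.5223, 0.0004, 0.0524]
eef_rot: [-2.976, 1.568, 0.23]
force: [2.1, 5.2, 3.7]
finger_gap: 0.103
```

```bash
python3 -c "
from nav import *
go(pin(.41),TR[2]+np.pi/2)
g=viewer.get_image('wrist');cv2.imwrite('pics/w3.png',g['image'][:,:,::-1])
ys=[44*np.cos(a) for a in np.arange(.41,2.4,.22)];zs=[44*np.sin(a) for a in np.arange(.41,2.4,.22)]
print(np.diff(ys).round(1),np.diff(zs).round(1))
"
```

```text
t=3.22 pos=[5.223e-01 4.000e-04 5.240e-02] toolx=[ 0.003  0.001 -1.   ] tooly=[ 0.065 -0.998 -0.   ] toolz=[-0.998 -0.065 -0.003] F=[2.1 5.2 3.7] gap=0.103
shift cm tool: [0.09 0.02 0.14]
turn deg about tool x (down): -0.3
[-4.8 -6.5 -7.9 -8.9 -9.5 -9.6 -9.3 -8.5 -7.3] [ 8.4  7.1  5.5  3.7  1.6 -0.5 -2.6 -4.5 -6.3]
```

View pics/w3.png

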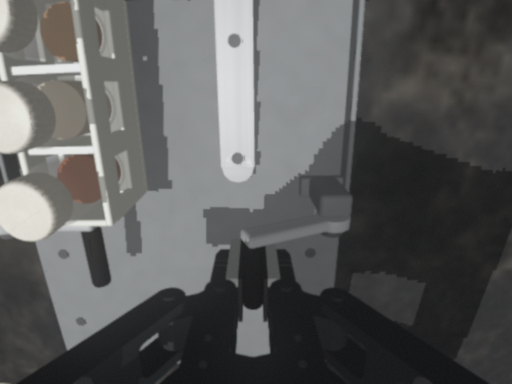

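Emit:
servo_tool(
  series=[
    [[-0.84,0.48,0],0],
    [[-0.71,0.65,0],0],
    [[-0.55,0.79,0],0],
    [[-0.37,0.89,0],0],
    [[0,0,0],0],
  ],
)

```text
t: 3.68
tool_pos: [0.5244, -0.0281, 0.0787]
eef_rot: [-2.906, 1.568, 0.301]
force: [-4.0, 7.4, 18.1]
finger_gap: 0.102
```

Emit:
servo_tool(
  series=[
    [[-0.16,0.95,0],0],
    [[0.05,0.96,0],0],
    [[0.26,0.93,0],0],
    [[0.45,0.85,0],0],
    [[0,0,0],0],
  ],
)

```text
t: 4.1
tool_pos: [0.5269, -0.067, 0.0704]
eef_rot: [2.585, 1.567, -0.493]
force: [4.6, -1.0, 2.9]
finger_gap: 0.106
```

```bash
python3 -c "
from nav import *
go(pin(2.17),TR[2]+np.pi/2)
g=viewer.get_image('wrist');cv2.imwrite('pics/w4.png',g['image'][:,:,::-1])
"
```

```text
t=4.10 pos=[ 0.5269 -0.067   0.0704] toolx=[ 0.003 -0.002 -1.   ] tooly=[ 0.063 -0.998  0.002] toolz=[-0.998 -0.063 -0.003] F=[ 4.6 -1.   2.9] gap=0.106
shift cm tool: [ 0.01 -0.21  0.13]
turn deg about tool x (down): -0.37
```

View pics/w4.png

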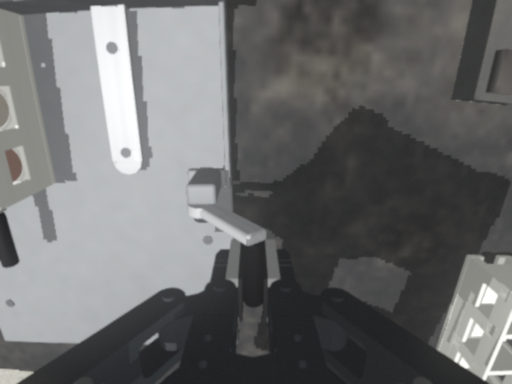

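Emit:
servo_tool(
  series=[
    [[0,0,0],0],
    [[0,0,0],0],
    [[0,0,0],0],
    [[0,0,0],0],
    [[-3,0,0],0],
    [[-4,0,0],0],
    [[-4,0,0],0],
    [[0,0,0],0],
  ],
  jaw=0.4,
)

```text
t: 4.82
tool_pos: [0.5296, -0.0663, 0.1879]
eef_rot: [2.721, 1.558, -0.356]
force: [1.6, -0.8, 0.4]
finger_gap: 0.599
```

```bash
python3 -c "
from nav import *
g=viewer.get_image('wrist');cv2.imwrite('pics/w5.png',g['image'][:,:,::-1])
go(loc(RK,[0,0,190]),RK[2]+np.pi/2)
"
```

```text
t=4.87 pos=[ 0.5282 -0.0659  0.1847] toolx=[ 0.008 -0.003 -1.   ] tooly=[ 0.065 -0.998  0.004] toolz=[-0.998 -0.065 -0.008] F=[-0.1 -0.7 -0.3] gap=0.597
shift cm tool: [ -0.72 -44.99   2.44]
turn deg about tool x (down): -2.02
```

View pics/w5.png

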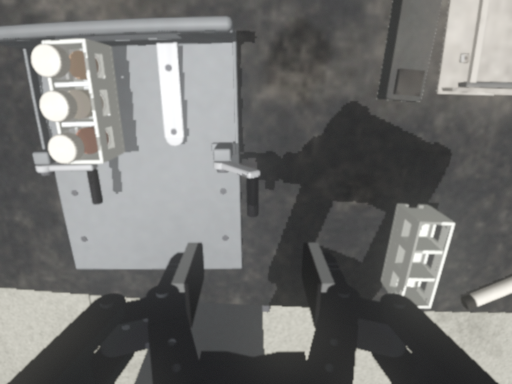

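Emit:
servo_tool(
  series=[
    [[0,-3.9,0.2],0],
    [[0,-3.9,0.2],0],
    [[0,-3.9,0.2],0],
    [[0,-3.9,0.2],0],
    [[0,-3.9,0.2],0],
    [[0,-3.9,0.2],0],
    [[0,-3.9,0.2],0],
    [[0,-3.9,0.2],0],
  ],
  jaw=0.2,
)

```text
t: 5.53
tool_pos: [0.4877, 0.2469, 0.1785]
eef_rot: [0.258, 1.568, -2.819]
force: [1.4, -0.5, 0.8]
finger_gap: 0.803
```

Emit:
servo_tool(
  series=[
    [[0,-3.9,0.3],0],
    [[0,-3.9,0.3],0],
    [[0,-3.9,0.2],0],
    [[0,-2.1,0.2],0],
    [[0,0,0],-2],
    [[0,0,0],0],
    [[0,0,0],0],
  ],
)

```text
t: 6.12
tool_pos: [0.4695, 0.382, 0.1784]
eef_rot: [0.509, 1.568, -2.533]
force: [0.3, 0.1, -0.8]
finger_gap: 0.799
```

```bash
python3 -c "
from nav import *
import pickle
go(loc(RK,[0,0,40]),RK[2]+np.pi/2)
g=viewer.get_image('wrist');pickle.dump(g,open('w6.pkl','wb'));cv2.imwrite('pics/w6.png',cv2.resize(g['image'][:,:,::-1],(768,576)))
for a,X in dict(fl=[-50,18,50],fr=[-50,-18,50],bl=[50,18,50],br=[50,-18,50]).items(): print(a,(proj(g,[loc(RK,X)])[0]*1.5).round())
"
```

```text
t=6.12 pos=[0.4695 0.382  0.1784] toolx=[-0.002 -0.002 -1.   ] tooly=[ 0.099 -0.995  0.001] toolz=[-0.995 -0.099  0.002] F=[ 0.3  0.1 -0.8] gap=0.799
shift cm tool: [13.84  0.08 -0.54]
turn deg about tool x (down): -0.04
fl [348. 352.]
fr [407. 352.]
bl [344. 185.]
br [411. 185.]
```

View pics/w6.png

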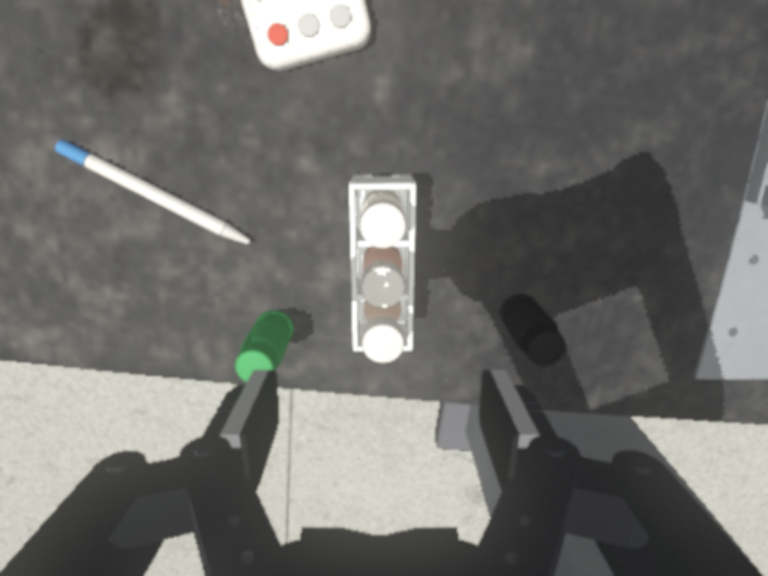

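```bash
python3 -c "
from nav import *
import pickle
d=pickle.load(open('im0.pkl','rb'))
for uv in ((194.3,222.3),(136.2,230.3)):
  p=pix2world(d['top'],uv,.06);c,s=np.cos(.1),np.sin(.1);q=p-np.array([*RK[:2],0]);print(p.round(3),(c*q[0]+s*q[1]).round(3),(-s*q[0]+c*q[1]).round(3))
"
```

```text
[0.437 0.277 0.06 ] -0.048 -0.101
[0.41 0.45 0.06] -0.057 0.074
```

Emit:
servo_tool(
  series=[
    [[0,0.2,-0.5],0],
    [[3.5,0,0],0],
    [[3.5,0,0],0],
    [[3,0,0],0],
    [[2,0,0],0],
    [[1.2,0,0],0],
    [[0.6,0,0],0],
    [[0,0,0],0],
  ],
)

```text
t: 6.83
tool_pos: [0.4757, 0.3799, 0.0411]
eef_rot: [0.423, 1.569, -2.62]
force: [-0.1, -0.8, 0.5]
finger_gap: 0.802
```

Emit:
servo_tool(
  series=[
    [[0,0,0],0],
    [[0,0,0],0],
    [[0,0,0],0],
    [[0,0,0],0],
    [[0,0,0],0],
    [[0,0,0],0],
    [[0,0,0],0],
    [[0,0,0],0],
  ],
  jaw=1.0,
  squeeze=40,
)

```text
t: 7.5
tool_pos: [0.477, 0.3815, 0.044]
eef_rot: [-2.792, 1.567, 0.449]
force: [0.4, 0.0, 6.3]
finger_gap: 0.413
```

```bash
python3 -c "
from nav import *
import pickle
go(loc(RK,[0,0,40]),RK[2]+np.pi/2)
g=viewer.get_image('side');crop(g,120,190,140,105,5,'pics/s7.png')
g=viewer.get_image('wrist');cv2.imwrite('pics/w7.png',g['image'][:,:,::-1])
"
```

```text
t=7.50 pos=[0.477  0.3815 0.044 ] toolx=[ 0.003  0.002 -1.   ] tooly=[ 0.099 -0.995 -0.001] toolz=[-0.995 -0.099 -0.003] F=[0.4 0.  6.3] gap=0.413
shift cm tool: [ 0.4  -0.02  0.23]
turn deg about tool x (down): -0.03
```

View pics/s7.png

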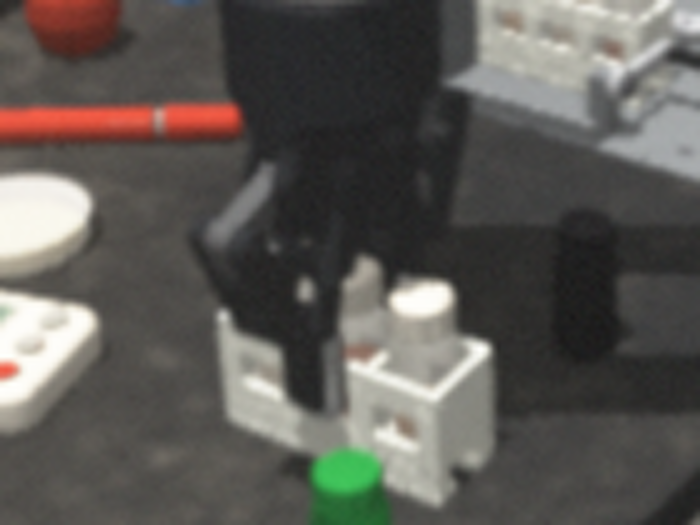

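View pics/w7.png

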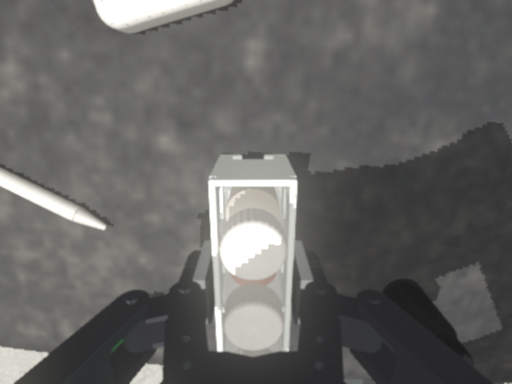

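Emit:
servo_tool(
  series=[
    [[-0.5,0,0],0],
    [[-1,0,0],0],
    [[-1.5,0,0],0],
    [[-2,0,0],0],
    [[-2,0,0],0],
    [[-1.5,0,0],0],
    [[-0.8,0,0],0],
    [[0,0,0],0],
  ],
)

```text
t: 8.27
tool_pos: [0.4768, 0.3815, 0.1377]
eef_rot: [-2.758, 1.567, 0.483]
force: [-0.1, 0.3, -1.1]
finger_gap: 0.416
```

```bash
python3 -c "
from nav import *
import pickle
go(loc(TR,[-70,-36,130]),TR[2]+np.pi/2)
g=viewer.get_image('side');crop(g,120,150,140,105,5,'pics/s8.png');pickle.dump(g,open('s8.pkl','wb'))
"
```

```text
t=8.27 pos=[0.4768 0.3815 0.1377] toolx=[ 0.004  0.002 -1.   ] tooly=[ 0.099 -0.995 -0.002] toolz=[-0.995 -0.099 -0.004] F=[-0.1  0.3 -1.1] gap=0.416
shift cm tool: [ 0.69 37.46  4.88]
turn deg about tool x (down): 1.69
```

View pics/s8.png

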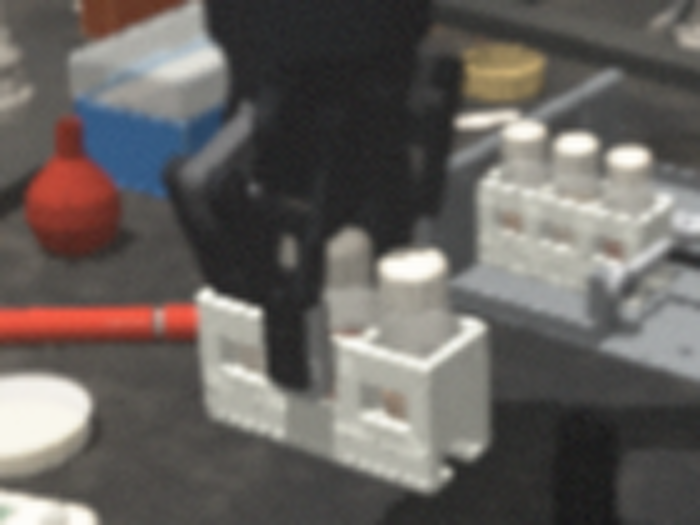

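Emit:
servo_tool(
  series=[
    [[0,0.7,0.1],0],
    [[0,1.5,0.2],0],
    [[0,2.3,0.3],0],
    [[0,3,0.4],0],
    [[0,3,0.4],0],
    [[0,3,0.4],0],
    [[0,3,0.4],0],
    [[0,3,0.4],0],
  ],
)

```text
t: 8.98
tool_pos: [0.4675, 0.1823, 0.1334]
eef_rot: [0.098, 1.568, -2.944]
force: [0.9, 0.6, -1.9]
finger_gap: 0.414
```

Emit:
servo_tool(
  series=[
    [[0,3,0.4],0],
    [[0,3,0.4],0],
    [[0,3,0.4],0],
    [[0,3,0.4],0],
    [[0,2.5,0.3],0],
    [[0,1.7,0.2],0.8],
    [[0,0.8,0.1],0.8],
    [[0,0,0],0],
  ],
)

```text
t: 9.65
tool_pos: [0.4631, 0.0114, 0.134]
eef_rot: [-0.146, 1.569, 3.063]
force: [0.2, 0.5, -2.2]
finger_gap: 0.414
```

Emit:
servo_tool(
  series=[
    [[0,0,0],0],
    [[0,0,0],0],
  ],
)

```text
t: 9.82
tool_pos: [0.4636, 0.0137, 0.1345]
eef_rot: [-0.625, 1.57, 2.589]
force: [0.2, -0.4, -1.9]
finger_gap: 0.419
```

```bash
python3 -c "
from nav import *
import pickle
go(loc(TR,[-70,-36,130]),TR[2]+np.pi/2)
d={}
for n in ('side','top','wrist'):
  g=viewer.get_image(n);d[n]=g
pickle.dump(d,open('im9.pkl','wb'))
crop(d['side'],200,130,130,100,6,'pics/s9.png')
crop(d['top'],230,140,90,110,5,'pics/t9.png')
cv2.imwrite('pics/w9.png',cv2.resize(d['wrist']['image'][:,:,::-1],(768,576)))
"
```

```text
t=9.82 pos=[0.4636 0.0137 0.1345] toolx=[-0.001  0.001 -1.   ] tooly=[ 0.072 -0.997 -0.001] toolz=[-0.997 -0.072  0.001] F=[ 0.2 -0.4 -1.9] gap=0.419
shift cm tool: [ 0.45  1.   -0.12]
turn deg about tool x (down): 0.13
```

View pics/s9.png

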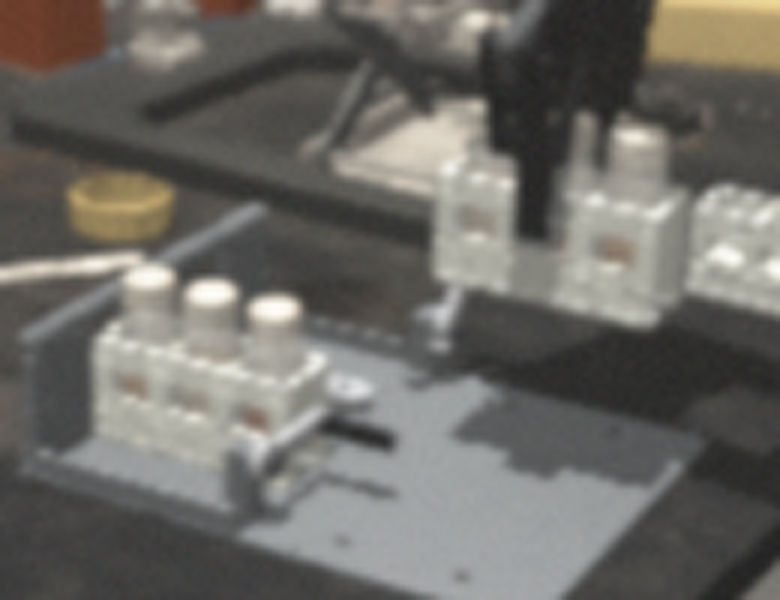

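View pics/t9.png

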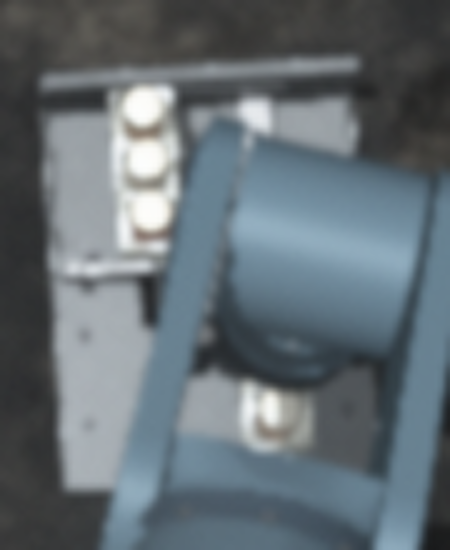

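View pics/w9.png

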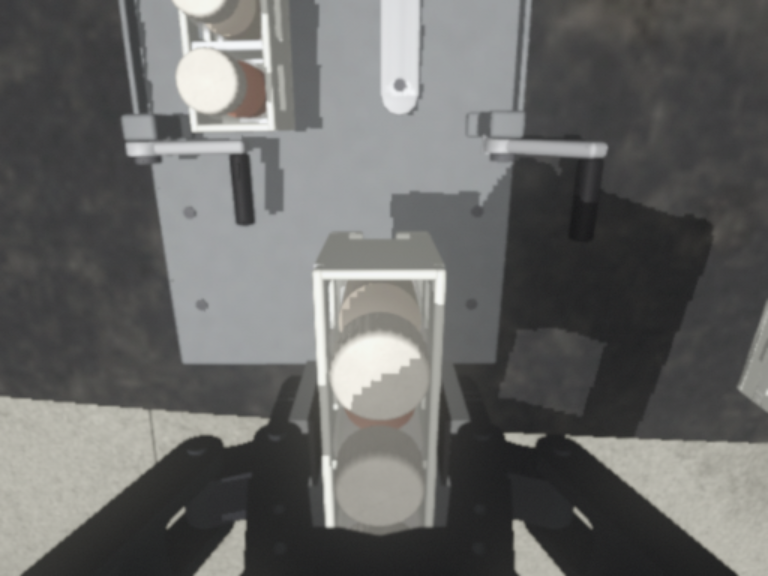

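```bash
cat > rel.py <<'E'
from nav import *
def toolframe(g,s,R,uv,z):
    return R.T@(pix2world(g,uv,z)-s["tool_pos"])*1000
E
python3 -c "
from rel import *
import pickle
d=pickle.load(open('im9.pkl','rb'));g=d['wrist'];s,R=st()
zr=s['tool_pos'][2]+.006
for n,uv,z in (('rack rim L',(318,274),zr),('rack rim R',(443,274),zr),('rail nose',(400,112),.014),('rail up',(401.5,5),.014),('fl',(181,362),.004),('fr',(497,362),.004)):
  print(n,toolframe(g,s,R,np.array(uv)/1.5-.17,z).round(1))
"
```

```text
rack rim L [ -6.  -14.8 -47.7]
rack rim R [ -6.   18.6 -47.7]
rail nose [120.8  12.1 -92.4]
rail up [ 120.8   12.3 -140.5]
fl [ 130.9 -122.4   52.8]
fr [130.8  74.7  52.7]
```

Emit:
servo_tool(
  series=[
    [[0.3,0.4,0],0],
    [[1,0.6,0],0],
    [[1.8,0,0],0],
    [[2,0,0],0],
    [[1.5,0,0],0],
    [[1,0,0],0],
    [[0.4,0,0],0],
    [[0,0,0],0],
  ],
)

```text
t: 10.63
tool_pos: [0.464, 0.0029, 0.0538]
eef_rot: [-0.305, 1.569, 2.908]
force: [1.1, -1.0, -1.7]
finger_gap: 0.41
```

```bash
python3 -c "
from nav import *
import pickle
go(loc(TR,[-70,-36,48]),TR[2]+np.pi/2)
d={}
for n in ('side','wrist'):
  g=viewer.get_image(n);d[n]=g
pickle.dump(d,open('im10.pkl','wb'))
crop(d['side'],230,150,110,90,7,'pics/s10.png')
cv2.imwrite('pics/w10.png',cv2.resize(d['wrist']['image'][:,:,::-1],(768,576)))
"
```

```text
t=10.63 pos=[0.464  0.0029 0.0538] toolx=[-0.002  0.001 -1.   ] tooly=[ 0.071 -0.997 -0.001] toolz=[-0.997 -0.071  0.002] F=[ 1.1 -1.  -1.7] gap=0.410
shift cm tool: [ 0.58 -0.09 -0.16]
turn deg about tool x (down): 0.07
```

View pics/s10.png

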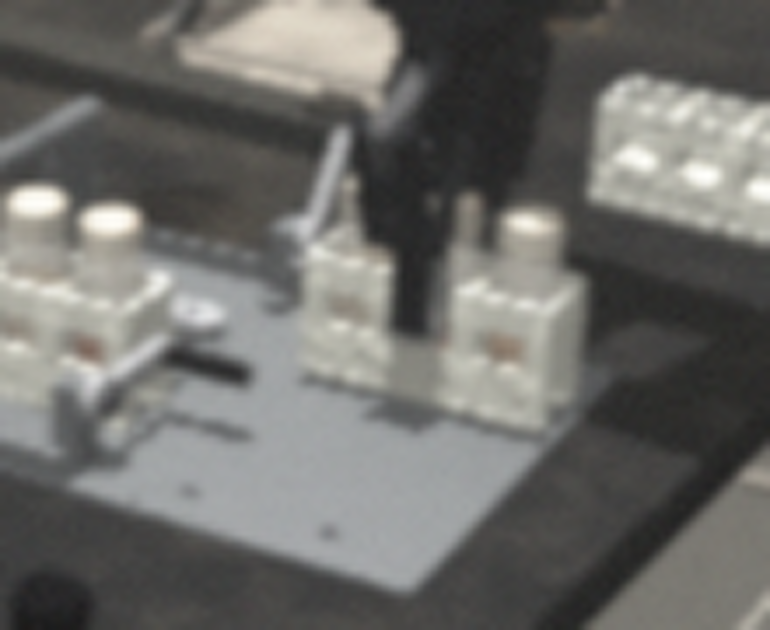

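View pics/w10.png

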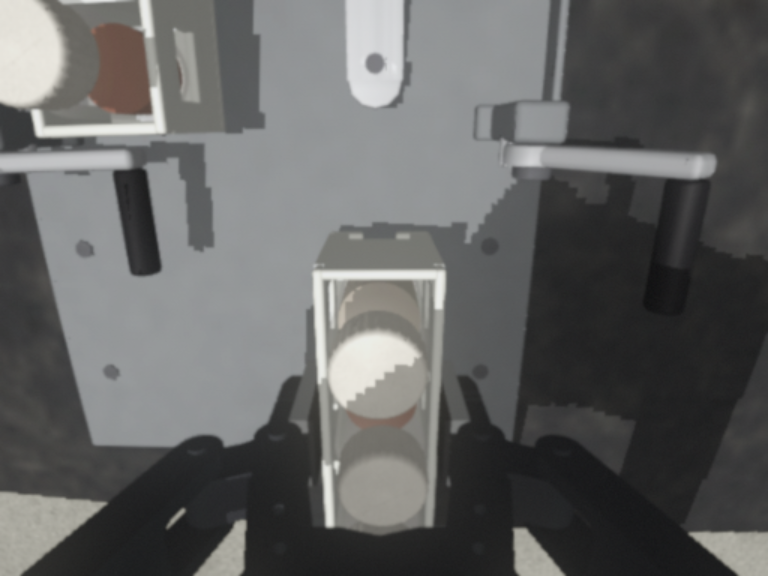

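```bash
python3 -c "
from rel import *
import pickle
d=pickle.load(open('im10.pkl','rb'));g=d['wrist'];s,R=st()
z0=s['tool_pos'][2]
for n,uv,z in (('rack rim L',(318,274),z0+.006),('rack rim R',(443,274),z0+.006),('gapL',(349,236),z0-.044+.004),('gapR',(411,236),z0-.044+.004),('rail nose',(376.5,105),.014),('nose z13',(376.5,105),.012),('rail up',(376.5,5),.014)):
  print(n,toolframe(g,s,R,np.array(uv)/1.5-.17,z).round(1))
"
python3 - <<'E'
import pickle;from h import *
g=pickle.load(open("im10.pkl","rb"))["wrist"]
crop(g,190,0,130,200,4,"pics/w10c.png")
E
```

```text
rack rim L [ -6.  -14.7 -47.4]
rack rim R [ -6.   18.5 -47.4]
gapL [ 40.   -9.3 -47.2]
gapR [ 40.   13.  -47.2]
rail nose [ 41.4   0.7 -91.6]
nose z13 [ 43.4   0.7 -91.7]
rail up [  41.4    0.8 -121.7]
```

View pics/w10c.png

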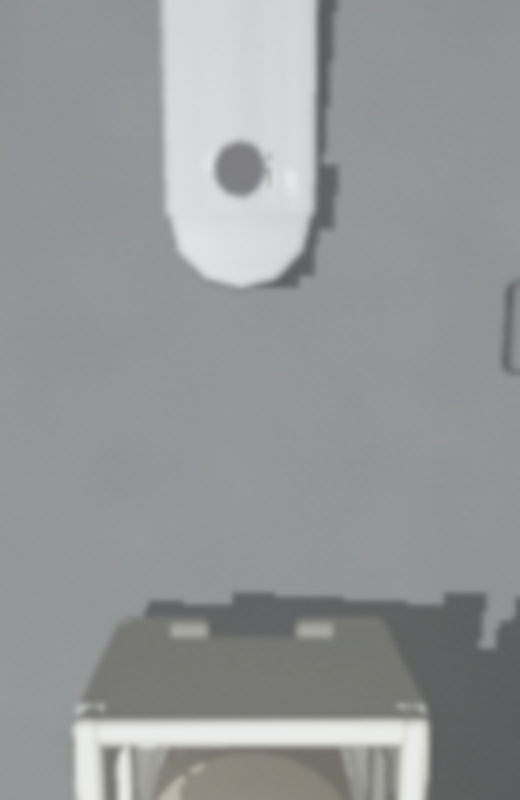

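Emit:
servo_tool(
  series=[
    [[0.3,-0.1,0],0],
    [[0,0,0],0],
    [[0,0,0],0],
  ],
)

```text
t: 10.98
tool_pos: [0.465, 0.0039, 0.0524]
eef_rot: [2.83, 1.57, -0.24]
force: [-0.2, 0.2, -1.4]
finger_gap: 0.416
```

Emit:
servo_tool(
  series=[
    [[0.15,0,0],0],
    [[0,0,0],0],
    [[0,0,0],0],
  ],
)

```text
t: 11.23
tool_pos: [0.4647, 0.0039, 0.0506]
eef_rot: [2.903, 1.571, -0.167]
force: [0.2, -0.0, -1.7]
finger_gap: 0.412
```

Emit:
servo_tool(
  series=[
    [[0.1,0,0],0],
    [[0,0,0],0],
    [[0,0,0],0],
  ],
)

```text
t: 11.48
tool_pos: [0.4646, 0.0039, 0.0494]
eef_rot: [-0.311, 1.571, 2.902]
force: [0.0, 0.9, -2.1]
finger_gap: 0.414
```

Emit:
servo_tool(
  series=[
    [[0.1,0,0],0],
    [[0,0,0],0],
    [[0,0,0],0],
  ],
)

```text
t: 11.73
tool_pos: [0.4646, 0.0039, 0.0484]
eef_rot: [-0.352, 1.571, 2.861]
force: [-0.9, 0.1, -1.4]
finger_gap: 0.408
```

Emit:
servo_tool(
  series=[
    [[0.1,0,0],0],
    [[0,0,0],0],
    [[0,0,0],0],
  ],
)

```text
t: 11.98
tool_pos: [0.4648, 0.0038, 0.048]
eef_rot: [1.169, 1.571, -1.901]
force: [-3.8, 0.2, 5.5]
finger_gap: 0.415
```

Emit:
servo_tool(
  series=[
    [[-0.08,0,-0.3],0],
    [[0,0,-0.7],0],
    [[0,0,-1],0],
    [[0,0,-1],0],
    [[0,0,-0.6],0],
    [[0,0,-0.3],0],
    [[0,0,0],0],
    [[0,0,0],0],
  ],
)

```text
t: 12.65
tool_pos: [0.5036, 0.0067, 0.0481]
eef_rot: [-0.496, 1.571, 2.717]
force: [0.6, -0.8, -0.8]
finger_gap: 0.416
```

```bash
python3 -c "
from rel import *
import pickle
go(loc(TR,[-30,-36,48]),TR[2]+np.pi/2)
g=viewer.get_image('wrist');pickle.dump(g,open('w11.pkl','wb'))
crop(g,190,60,140,140,5,'pics/w11.png')
"
```

```text
t=12.65 pos=[0.5036 0.0067 0.0481] toolx=[-0.  0. -1.] tooly=[ 0.071 -0.997 -0.   ] toolz=[-0.997 -0.071  0.   ] F=[ 0.6 -0.8 -0.8] gap=0.416
shift cm tool: [ 0.01  0.02 -0.18]
turn deg about tool x (down): 0.08
```

View pics/w11.png

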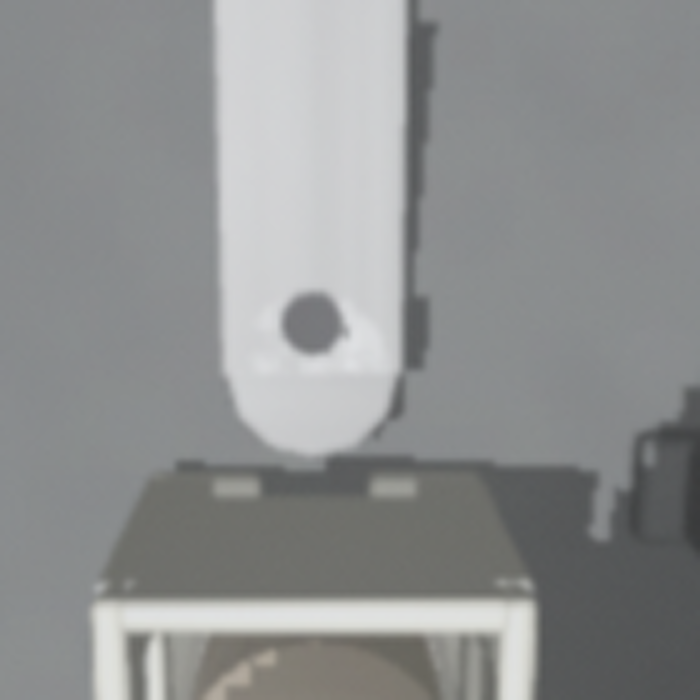

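Emit:
servo_tool(
  series=[
    [[0,0,-0.3],0],
    [[0,0,-0.4],0],
    [[0,0,-0.4],0],
    [[0,0,-0.4],0],
    [[0,0,-0.4],0],
    [[0,0,-0.3],0],
    [[0,0,0],0],
  ],
)

```text
t: 13.28
tool_pos: [0.5263, 0.0082, 0.0484]
eef_rot: [2.949, 1.57, -0.121]
force: [0.3, 0.1, -2.5]
finger_gap: 0.412
```

Emit:
servo_tool(
  series=[
    [[0,0,-0.4],0],
    [[0,0,-0.5],0],
    [[0,0,-0.5],0],
    [[0,0,-0.5],0],
    [[0,0,-0.4],0],
    [[0,0,-0.3],0],
    [[0,0,0],0],
  ],
)

```text
t: 13.87
tool_pos: [0.5522, 0.01, 0.0483]
eef_rot: [2.964, 1.57, -0.106]
force: [0.6, -0.6, -0.5]
finger_gap: 0.418
```

```bash
python3 -c "
from rel import *
import pickle
go(loc(TR,[63,-36,48]),TR[2]+np.pi/2)
g=viewer.get_image('wrist');cv2.imwrite('pics/w12.png',g['image'][:,:,::-1])
g=viewer.get_image('side');crop(g,200,120,140,105,5,'pics/s12.png')
"
```

```text
t=13.87 pos=[0.5522 0.01   0.0483] toolx=[ 0.001 -0.    -1.   ] tooly=[ 0.071 -0.997  0.   ] toolz=[-0.997 -0.071 -0.001] F=[ 0.6 -0.6 -0.5] gap=0.418
shift cm tool: [ 0.03  0.01 -4.61]
turn deg about tool x (down): 0.08
```

View pics/w12.png

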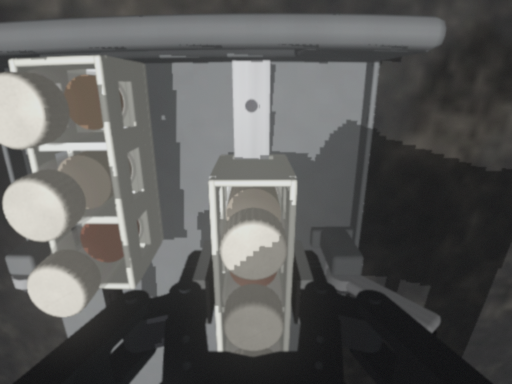

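View pics/s12.png

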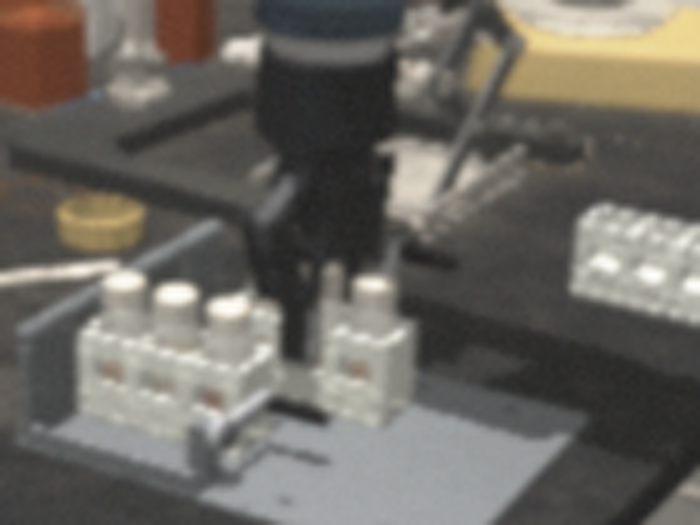

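Emit:
servo_tool(
  series=[
    [[0,0,-0.4],0],
    [[0,0,-0.6],0],
    [[0,0,-0.7],0],
    [[0,0,-0.7],0],
    [[0,0,-0.7],0],
    [[0,0,-0.6],0],
    [[0,0,-0.4],0],
    [[0,0,0],0],
  ],
)

```text
t: 14.63
tool_pos: [0.5934, 0.013, 0.0483]
eef_rot: [2.931, 1.57, -0.139]
force: [-0.9, -0.0, -1.0]
finger_gap: 0.417
```

Emit:
servo_tool(
  series=[
    [[0,0,-0.15],0],
    [[0,0,-0.15],0],
    [[0,0,0],0],
    [[0,0,0],0],
  ],
)

```text
t: 14.97
tool_pos: [0.5952, 0.0132, 0.0482]
eef_rot: [-0.569, 1.571, 2.644]
force: [0.8, 0.3, -2.3]
finger_gap: 0.414
```

Emit:
servo_tool(
  series=[
    [[0,0,-0.15],0],
    [[0,0,0],0],
    [[0,0,0],0],
  ],
)

```text
t: 15.22
tool_pos: [0.5968, 0.0133, 0.0483]
eef_rot: [-3.129, 1.571, 0.084]
force: [-1.1, -0.0, -2.6]
finger_gap: 0.415
```

Emit:
servo_tool(
  series=[
    [[0,0,-0.15],0],
    [[0,0,0],0],
    [[0,0,0],0],
  ],
)

```text
t: 15.47
tool_pos: [0.5984, 0.0134, 0.0483]
eef_rot: [-2.959, 1.571, 0.254]
force: [0.4, 0.0, -1.9]
finger_gap: 0.412
```

Emit:
servo_tool(
  series=[
    [[0,0,-0.1],0],
    [[0,0,0],0],
    [[0,0,0],0],
  ],
)

```text
t: 15.72
tool_pos: [0.5993, 0.0135, 0.0483]
eef_rot: [-1.688, 1.571, 1.525]
force: [1.0, -0.2, -1.9]
finger_gap: 0.411
```

Emit:
servo_tool(
  series=[
    [[0,0,-0.1],0],
    [[0,0,0],0],
    [[0,0,0],0],
  ],
)

```text
t: 15.97
tool_pos: [0.5995, 0.0135, 0.0482]
eef_rot: [-0.075, 1.569, 3.138]
force: [-4.1, -0.8, 2.7]
finger_gap: 0.413
```

Emit:
servo_tool(
  series=[
    [[0,0,-0.1],0],
    [[0.0,0,0],0],
    [[0,0,0],0],
  ],
)

```text
t: 16.22
tool_pos: [0.5996, 0.0135, 0.0482]
eef_rot: [-0.038, 1.567, -3.108]
force: [-9.4, -1.6, 5.2]
finger_gap: 0.416
```

Emit:
servo_tool(
  series=[
    [[0.05,0,-0.05],0],
    [[0,0,0],0],
    [[0,0,0],0],
  ],
)

```text
t: 16.47
tool_pos: [0.5996, 0.0135, 0.0481]
eef_rot: [-0.031, 1.565, -3.1]
force: [-13.4, -1.2, 11.2]
finger_gap: 0.413
```

```bash
python3 -c "
from rel import *
go(loc(TR,[63,-36,48]),TR[2]+np.pi/2)
g=viewer.get_image('wrist');cv2.imwrite('pics/w13.png',cv2.resize(g['image'][:,:,::-1],(768,576)))
"
```

```text
t=16.47 pos=[0.5996 0.0135 0.0481] toolx=[-0.005 -0.    -1.   ] tooly=[ 0.072 -0.997 -0.   ] toolz=[-0.997 -0.072  0.005] F=[-13.4  -1.2  11.2] gap=0.413
shift cm tool: [0.01 0.02 0.14]
turn deg about tool x (down): 0.11
```

View pics/w13.png

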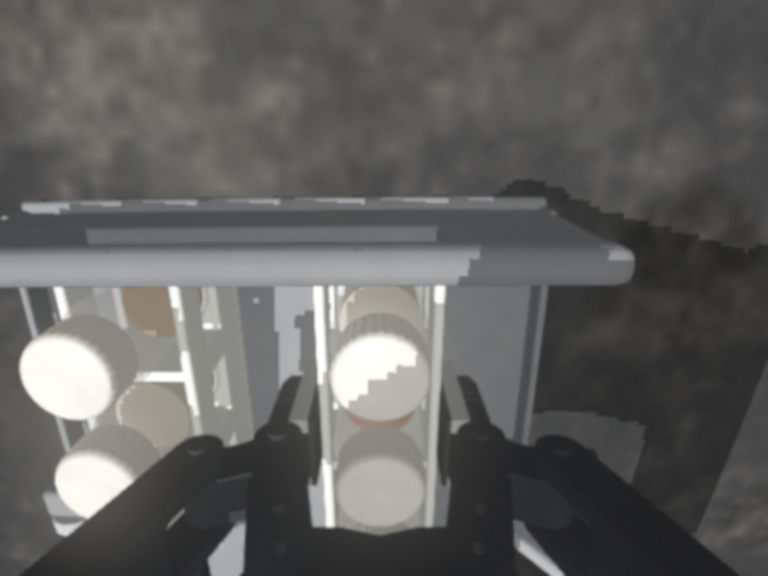

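Emit:
servo_tool(
  series=[
    [[-0.08,0,0.1],0],
    [[0,0,0],0],
    [[0,0,0],0],
  ],
)

```text
t: 16.77
tool_pos: [0.5996, 0.0136, 0.0482]
eef_rot: [-0.093, 1.568, 3.12]
force: [-6.4, -1.2, 1.4]
finger_gap: 0.412
```

Emit:
servo_tool(
  series=[
    [[0,0,0],0],
    [[0,0,0],0],
    [[0,0,0],0],
    [[0,0,0],0],
    [[0,0,0],0],
    [[-0.5,0,0],0],
    [[-1,0,0],0],
    [[-2,0,0],0],
  ],
  jaw=0.35,
)

```text
t: 17.43
tool_pos: [0.5992, 0.0138, 0.0824]
eef_rot: [-0.251, 1.567, 2.962]
force: [-0.3, -0.3, 0.1]
finger_gap: 0.65
```

Emit:
servo_tool(
  series=[
    [[-3.5,0,0],0],
    [[-3.5,0,0],0],
    [[-2,0,0],0],
    [[0,0,3],0],
    [[0,0,3.5],0],
    [[0,0,0],0],
    [[0,0,0],0],
  ],
)

```text
t: 18.02
tool_pos: [0.5344, 0.0092, 0.1742]
eef_rot: [-0.352, 1.571, 2.861]
force: [-0.1, -0.5, -0.1]
finger_gap: 0.647
```

```bash
python3 -c "
from rel import *
import pickle
go(pin(2.17),TR[2]+np.pi/2)
d={}
for n in ('side','wrist'):
  g=viewer.get_image(n);d[n]=g
pickle.dump(d,open('im14.pkl','wb'))
crop(d['side'],190,120,140,105,5,'pics/s14.png')
cv2.imwrite('pics/w14.png',cv2.resize(d['wrist']['image'][:,:,::-1],(768,576)))
"
```

```text
t=18.02 pos=[0.5344 0.0092 0.1742] toolx=[-0.  0. -1.] tooly=[ 0.071 -0.997 -0.   ] toolz=[-0.997 -0.071  0.   ] F=[-0.1 -0.5 -0.1] gap=0.647
shift cm tool: [10.39  7.33  1.42]
turn deg about tool x (down): 0.06
```

View pics/s14.png

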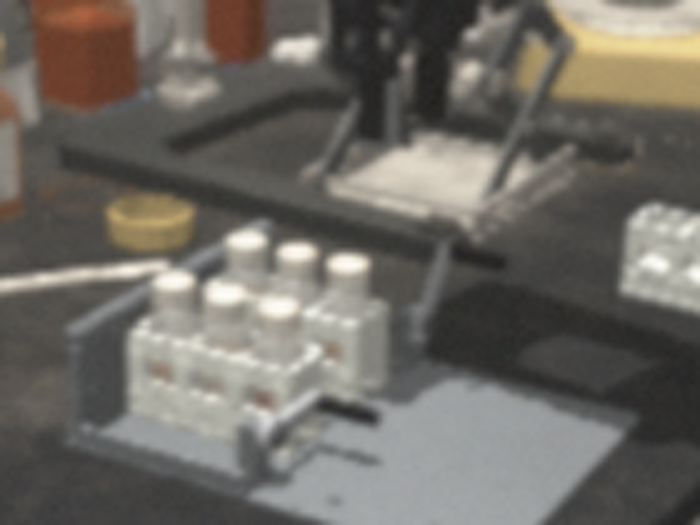

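View pics/w14.png

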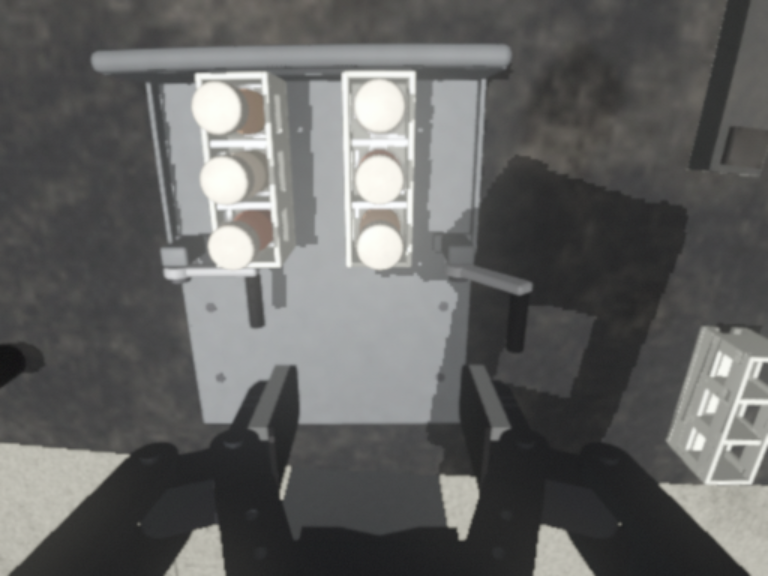

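Emit:
servo_tool(
  series=[
    [[0,3.8,0.65],0],
    [[0,3.75,0.64],0],
    [[3,0,0],0],
    [[3,0,0],0],
    [[2.5,0,0],0],
    [[1.4,0,0],0],
    [[0.5,0,0],0],
    [[0,0,0],0],
  ],
  jaw=0.45,
)

```text
t: 18.78
tool_pos: [0.5287, -0.0673, 0.0685]
eef_rot: [-0.428, 1.569, 2.784]
force: [0.3, 0.5, -0.1]
finger_gap: 0.546
```

```bash
python3 -c "
from rel import *
go([.5269,-.067,.0704],TR[2]+np.pi/2)
g=viewer.get_image('wrist');cv2.imwrite('pics/w15.png',g['image'][:,:,::-1])
"
```

```text
t=18.78 pos=[ 0.5287 -0.0673  0.0685] toolx=[-0.002  0.001 -1.   ] tooly=[ 0.071 -0.997 -0.001] toolz=[-0.997 -0.071  0.002] F=[ 0.3  0.5 -0.1] gap=0.546
shift cm tool: [-0.19 -0.04  0.18]
turn deg about tool x (down): 0.07
```

View pics/w15.png

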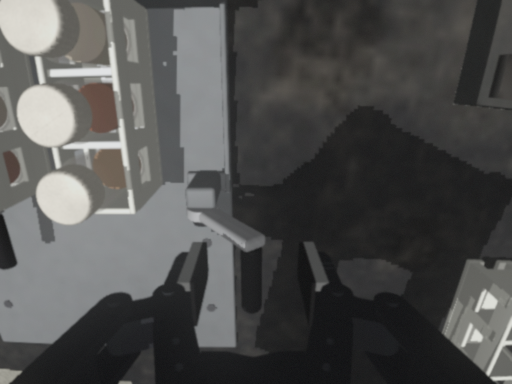

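Emit:
servo_tool(
  series=[
    [[-0.1,0,0.2],0],
    [[0,0,0],0],
    [[0,0,0],0],
    [[0,0,0],0],
    [[0,0,0],0],
    [[0,0,0],0],
    [[0,0,0],0],
  ],
  jaw=1.0,
  squeeze=25,
)

```text
t: 19.42
tool_pos: [0.5274, -0.0679, 0.0715]
eef_rot: [2.602, 1.568, -0.469]
force: [0.7, -2.3, 6.6]
finger_gap: 0.102
```

```bash
python3 -c "
from rel import *
s,R=st();print(s['tool_pos'],s['force'],s['finger_gap'])
a=np.linspace(2.17,0,11);print(a.round(2));print((np.diff(44*np.cos(a))/-10).round(2),(np.diff(44*np.sin(a))/-10).round(2))
"
```

```text
[ 0.52738342 -0.06792849  0.07151474] [ 0.70047411 -2.27430554  6.62059309] 0.10197150069526183
[2.17 1.95 1.74 1.52 1.3  1.08 0.87 0.65 0.43 0.22 0.  ]
[-0.84 -0.92 -0.95 -0.94 -0.89 -0.79 -0.66 -0.49 -0.3  -0.1 ] [-0.45 -0.26 -0.05  0.15  0.35  0.53  0.69  0.82  0.9   0.95]
```

Emit:
servo_tool(
  series=[
    [[-0.45,-0.84,0],0],
    [[-0.26,-0.92,0],0],
    [[-0.05,-0.95,0],0],
    [[0.15,-0.94,0],0],
    [[0.35,-0.89,0],0],
    [[0,0,0],0],
  ],
)

```text
t: 19.92
tool_pos: [0.5239, -0.0213, 0.0738]
eef_rot: [2.963, 1.569, -0.107]
force: [1.5, 2.0, 5.3]
finger_gap: 0.107
```

```bash
python3 -c "
from rel import *
go(pin(1.08),TR[2]+np.pi/2)
g=viewer.get_image('wrist');cv2.imwrite('pics/w16.png',g['image'][:,:,::-1])
"
```

```text
t=19.92 pos=[ 0.5239 -0.0213  0.0738] toolx=[ 0.002 -0.    -1.   ] tooly=[ 0.072 -0.997  0.   ] toolz=[-0.997 -0.072 -0.002] F=[1.5 2.  5.3] gap=0.107
shift cm tool: [ 0.1  -0.2   0.15]
turn deg about tool x (down): 0.12
```

View pics/w16.png

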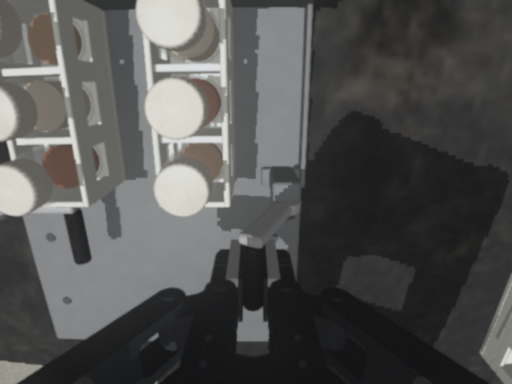

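Emit:
servo_tool(
  series=[
    [[0.53,-0.79,0],0],
    [[0.69,-0.66,0],0],
    [[0.82,-0.49,0],0],
    [[0.3,-0.14,0],0],
    [[0,0,0],0],
  ],
)

```text
t: 20.38
tool_pos: [0.5222, -0.0004, 0.0497]
eef_rot: [-2.283, 1.569, 0.931]
force: [2.4, 5.2, 3.5]
finger_gap: 0.105
```

```bash
python3 -c "
from rel import *
go(pin(.35),TR[2]+np.pi/2)
g=viewer.get_image('side');crop(g,200,100,140,105,5,'pics/s17.png')
"
```

```text
t=20.38 pos=[ 5.222e-01 -4.000e-04  4.970e-02] toolx=[ 0.001  0.001 -1.   ] tooly=[ 0.072 -0.997 -0.001] toolz=[-0.997 -0.072 -0.001] F=[2.4 5.2 3.5] gap=0.105
shift cm tool: [ 0.06 -0.16  0.13]
turn deg about tool x (down): 0.09
```

View pics/s17.png

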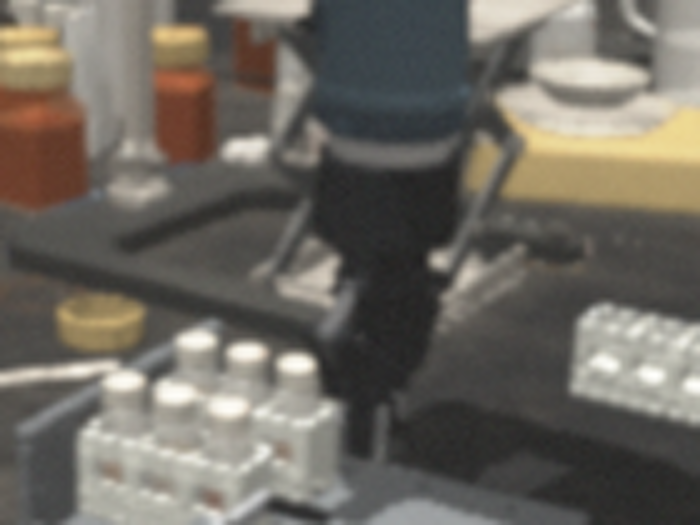

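Emit:
servo_tool(
  series=[
    [[0,0,0],0],
    [[0,0,0],0],
    [[0,0,0],0],
    [[-1,0,0.2],0],
    [[-2,0,0],0],
    [[-1.5,0,0],0],
    [[0,0,0],0],
  ],
  jaw=0.7,
)

```text
t: 21.02
tool_pos: [0.5218, -0.0022, 0.0983]
eef_rot: [2.82, 1.565, -0.25]
force: [0.5, -0.7, 0.7]
finger_gap: 0.297
```

Emit:
servo_tool(
  series=[
    [[0,0,0],0],
    [[0,0,0],0],
    [[0,0,0],0],
    [[0,0,0],0],
  ],
  jaw=1.0,
)

```text
t: 21.35
tool_pos: [0.519, -0.0014, 0.0938]
eef_rot: [-0.303, 1.569, 2.91]
force: [0.2, -0.6, -0.3]
finger_gap: 0.0
```

```bash
python3 -c "
from rel import *
go(pin(0,dz=24),TR[2]+np.pi/2)
g=viewer.get_image('wrist');cv2.imwrite('pics/w18.png',g['image'][:,:,::-1])
"
```

```text
t=21.35 pos=[ 0.519  -0.0014  0.0938] toolx=[-0.002  0.    -1.   ] tooly=[ 0.071 -0.997 -0.001] toolz=[-0.997 -0.071  0.002] F=[ 0.2 -0.6 -0.3] gap=0.000
shift cm tool: [ 3.58 -0.5  -0.21]
turn deg about tool x (down): 0.07
```

View pics/w18.png

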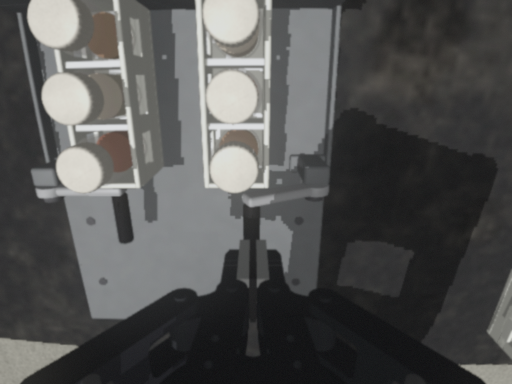

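Emit:
servo_tool(
  series=[
    [[1,-0.2,0],0],
    [[0.9,0,0],0],
    [[0.4,0,0],0],
    [[0.4,0,0],0],
    [[0.3,-0.1,0],0],
    [[0,0,0],0],
    [[0,0,0],0],
  ],
)

```text
t: 21.98
tool_pos: [0.5194, 0.0015, 0.0645]
eef_rot: [-0.068, 1.57, -3.139]
force: [-1.0, 0.3, 0.1]
finger_gap: 0.002
```

Emit:
servo_tool(
  series=[
    [[0.3,0,0],0],
    [[0.2,0,0],0],
    [[0,0,0],0],
    [[0,0,0],0],
  ],
)

```text
t: 22.32
tool_pos: [0.5195, 0.0014, 0.0598]
eef_rot: [0.524, 1.571, -2.547]
force: [0.0, 0.1, -1.5]
finger_gap: -0.004
```

Emit:
servo_tool(
  series=[
    [[0.15,0,0],0],
    [[0,0,0],0],
    [[0,0,0],0],
  ],
)

```text
t: 22.57
tool_pos: [0.5195, 0.0014, 0.0582]
eef_rot: [0.199, 1.571, -2.871]
force: [1.1, 0.8, 0.9]
finger_gap: -0.001
```

```bash
python3 -c "
from rel import *
g=viewer.get_image('wrist');crop(g,150,100,200,150,4,'pics/w19.png')
g=viewer.get_image('side');crop(g,220,130,100,75,7,'pics/s19.png')
"
```

```text
(no output)
```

View pics/w19.png

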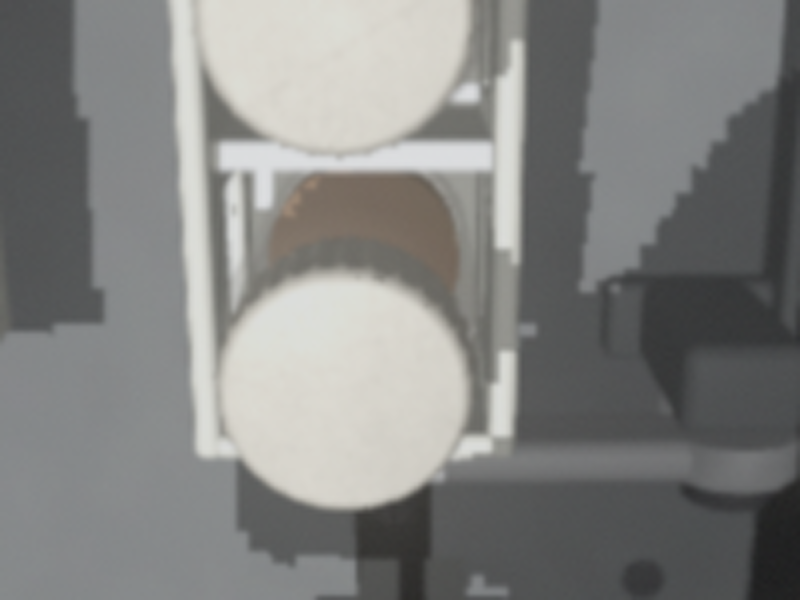

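View pics/s19.png

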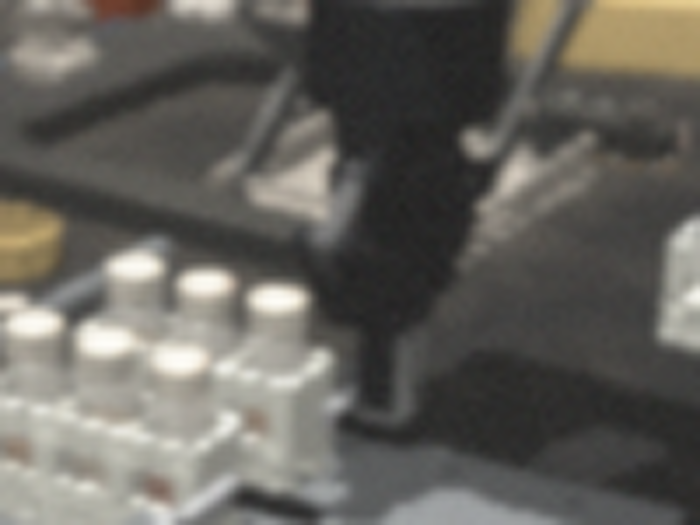

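Emit:
servo_tool(
  series=[
    [[0.15,0,0],0],
    [[0,0,0],0],
    [[0,0,0],0],
  ],
)

```text
t: 22.92
tool_pos: [0.5197, 0.0015, 0.0575]
eef_rot: [1.241, 1.571, -1.829]
force: [-3.3, 0.5, 9.0]
finger_gap: 0.001
```

Emit:
servo_tool(
  series=[
    [[0.15,0,0],0],
    [[0,0,0],0],
    [[0,0,0],0],
  ],
)

```text
t: 23.17
tool_pos: [0.5199, 0.0016, 0.057]
eef_rot: [-3.137, 1.571, 0.076]
force: [-6.9, 1.5, 16.7]
finger_gap: 0.001
```

Emit:
servo_tool(
  series=[
    [[0.15,0,0],0],
    [[0,0,0],0],
    [[0,0,0],0],
  ],
)

```text
t: 23.42
tool_pos: [0.52, 0.0017, 0.0565]
eef_rot: [-2.171, 1.571, 1.043]
force: [-10.6, 1.1, 27.4]
finger_gap: 0.001
```

The pin is firmly on its stop: the force rises steeply at TCP z = 0.0575, and 0.058 was expected. Retreating to check.

Emit:
servo_tool(
  series=[
    [[-0.5,0,0],0],
    [[-2,0,0],0],
    [[-3.5,0,0],0],
    [[-3.5,0,0],0],
    [[-3,0,0],0],
    [[-1,0,0],0],
    [[0,0,0],0],
    [[0,0,0],0],
  ],
)

```text
t: 24.08
tool_pos: [0.5194, 0.0015, 0.1884]
eef_rot: [2.802, 1.571, -0.268]
force: [-0.7, 0.8, -0.1]
finger_gap: -0.0
```

```bash
python3 -c "
from rel import *
import pickle
go(pin(0),TR[2]+np.pi/2)
d={}
for n in ('side','wrist'):
  g=viewer.get_image(n);d[n]=g
pickle.dump(d,open('im20.pkl','wb'))
crop(d['side'],190,150,140,90,5.7,'pics/s20.png')
cv2.imwrite('pics/w20.png',cv2.resize(d['wrist']['image'][:,:,::-1],(768,576)))
"
```

```text
t=24.08 pos=[0.5194 0.0015 0.1884] toolx=[ 0. -0. -1.] tooly=[ 0.071 -0.997  0.   ] toolz=[-0.997 -0.071 -0.   ] F=[-0.7  0.8 -0.1] gap=-0.000
shift cm tool: [15.44 -0.22 -0.14]
turn deg about tool x (down): 0.08
```

View pics/s20.png

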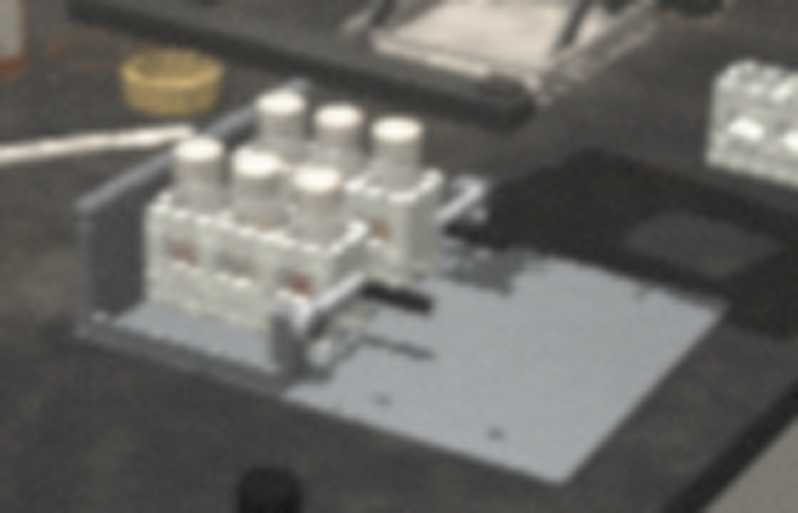

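View pics/w20.png

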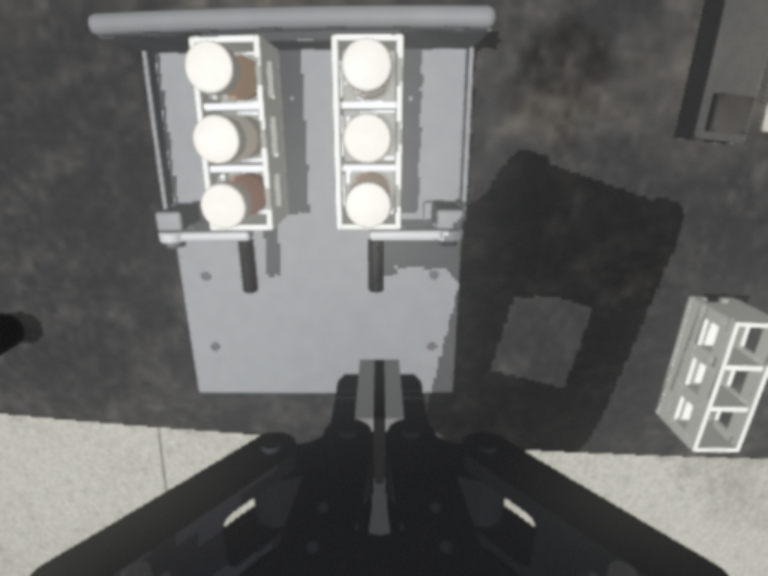

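In the wrist picture both retaining arms lie level on row 237. Both rack fronts are flush at row 228, the vials are upright and the gripper is clear, so I'm handing in.

```bash
python3 -c "
from plant import order
print(order.close_job())"
```

```text
the job is handed in; nothing more can be done
None
```

The three-vial rack is fully home in the free right lane, with its retaining arm level across the front. I handed the job in at about 24 s of the 72 s allowed.

- **Opening the arm:** It stood at about 0.4 rad, not level, when I started. I pinched the pin and swung it over to about 2.17 rad.
- **Loading the rack:** I gripped the rack across its width and set it on the bare front of the tray. I lined it up with the rail using the wrist camera and slid it in until it met the back wall. Forward travel stopped within about 1 mm of the computed home position, and the push force rose to 13 N.
- **Closing the arm:** I swung it back down to about 0.35 rad and released it. I then pressed the pin onto its stop with shut fingertips; the force rose steeply to 27 N, within 0.5 mm of the expected level height.

In the last side and wrist pictures both arms are level and mirror each other, and the fronts of the two loaded racks are flush. All six vials are upright and the gripper is clear, with no contact force. The neighbouring loaded rack looks unmoved. I touched neither the empty rack nor the look-alikes.

One measurement disagreed: the wrist camera read about 2 mm sideways from the top and side cameras. I corrected for this by measuring the rack and rail in the same wrist picture.

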